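# Ice the glasses and clip on the lemon garnish

## Robot

A 6-joint arm with a two-finger parallel gripper is mounted at the origin on a cart in front of the work surface, level with it; the furniture and walls round the work are solid. World frame = base frame: x ahead of the robot, y to its left, z up, the work surface at z = 0. Lengths are in m, angles in degrees, forces in N, time in s.
With the tool pointing down it reaches from about 0.35 to 0.875 m from the base axis. Payload 4.2 kg.
Tool frame: the origin (TCP) lies midway between the tips of the shut fingers; the grasp point (between the pads) lies 19 mm behind it; z points along the fingers, y is the line along which they close (so a half turn about z gives the same grasp; the last joint's range is limited). The gripper opens to 87 mm and grips with 3 to 60 N. Pads are 19 mm wide; open, the fingers measure 117 mm over their backs; the gripper's body (75 mm by 190 mm) begins 51 mm behind the grasp point.
Start: joints at [81.681, 22.042, 0.453, 0, -68.411, -14.817], TCP at [0.246, 0.575, 0.223] pointing down, gripper open.
Joint ranges: [-179.83, 179.83], [-69.29, 118.12], [-61.27, 80.66], [-181.25, 117.63], [-171.15, -9.14], [-177.46, 177.46]. Speed limits (degrees/s): [159.86, 159.86, 180, 180, 180, 180].

## Interface

Orientations are given as a 3x3 rotation matrix whose columns are the frame's x, y, z axes.
In Python, from station import sense, capture, finish_job, silhouettes, landmark_of gives the robot as it stands.
- The arm moves only by the tool step_arm, never from a script. Its arguments are lists of equal length, an entry for each row: "linear": the shift along the tool's x, y, z in mm, a list of three; "delta_rot": the turn, a rotation vector about the tool's x, y, z in rad, a list of three; "grip": the finger opening in mm, from 0 to 87. A call has 1 to 10 rows; each row shifts and turns the commanded pose from where the row before left it, along the tool's axes as they then stand; what a row does not reach is not made up. A row lasts 1/8 s, in which the tool goes at most 62.5 mm and 10.7 degrees, less where a joint would pass 70% of its speed; a pose out of reach is approached as far as the arm can. A call with a gripper value outside its range is refused whole. The fingers move at their own pace and stop on an object; the grip force is fixed at half the most. Time passes only in rows, so rows that do not move let the fingers close. It gives the time, the measured TCP pose, the force, the opening and the grip force at its end, in the units of the state.
- sense(): the state, without advancing time (a new reading comes with each control period).
- capture(name): name is "scene" or "top"; returns a dict with "img" (480x640x3 uint8, red, green, blue), "fx", "fy", "cx", "cy" (pixels), "world_to_cam" (4x4, takes a point from world to camera coordinates). Camera axes: x right, y up, looking along -z (the intrinsics and any distortion apply to the point x, -y, -z); pixel columns grow to the right and rows downward; lengths in m; the calibration is good to about 2 mm. A picture is of the moment at which its call begins. There is no depth.
- finish_job(): hands the job in; it is judged then, once.
Trained networks look in the newest picture that a camera, given by its name, has taken for a name from the list of things; names that differ only in an ending like _2 or _b are one class to them, and where a whole thing is asked for, a point or a joint stands for the part that bears it (a point fixed in the world has none). Each returns a list of dicts, best first, with "score" (0 to 1); they miss things now and then, are a little off and sometimes report something else, mostly with a low value. They report only what shows in the picture. A call takes as long as a camera call.
- silhouettes(camera, label): "mask" (480x640 bool, what is visible of it) and "point" ([column, row] in pixels, amid what is visible of it).
- landmark_of(camera, label): "point" ([column, row] in pixels: a listed point, or the origin of a listed thing).
The state is a dict: "time_s": time; "joints": joint angles; "joint_velocities": joint speeds; "effort": joint torques, N m; "tcp_pos": TCP position; "ee_rot": TCP orientation; "wrist_force": force on the tool from outside, world axes, zero at the start; "moment": the same for the moment, N m; "gripper_width": opening from 0.0 (shut) to 1.0 (fully open); "gripper_force": force on a finger pad.
Only numpy, scipy, OpenCV 4.12 (cv2) and the standard library are available. Lean on these libraries where they do the work, as an engineer would, in place of code of your own. Each camera call takes 0.05 s, during which the arm holds its last target. There are 200 camera calls.

## Task

Get the drinks ready to serve: use the ice scoop to put at least two ice cubes from the pan into every glass, never touching the ice with your fingers, and set the scoop back down upright on its tray. Once all the glasses have their ice, clip one of the lemon pegs firmly on the rim of every glass, upright and with the lemon wheel on the outside, leave all the glasses standing, and leave the coffee jar and the salt shaker alone.

Things in the scene. Friction and masses are not known exactly. Their poses are not given: they have to be found in the camera images.
- glass_0: clear heavy-bottomed glass tumbler, 300 g, loose, upright on a fixed oak board 19 mm thick (two or three glasses are present; an absent one reads None). 95 mm high, 83 mm across outside at the rim, 72 mm at the foot; mouth 76 mm; wall 3.5 mm thick; inside floor 12 mm up. Origin: centre of its underside, z up
- glass_mid_0 (a point): point on the axis of glass_0, 45 mm above its underside
- glass_1: clear heavy-bottomed glass tumbler, 300 g, loose, upright on a fixed oak board 19 mm thick (two or three glasses are present; an absent one reads None). 95 mm high, 83 mm across outside at the rim, 72 mm at the foot; mouth 76 mm; wall 3.5 mm thick; inside floor 12 mm up. Origin: centre of its underside, z up
- glass_mid_1 (a point): point on the axis of glass_1, 45 mm above its underside
- glass_2: clear heavy-bottomed glass tumbler, 300 g, loose, upright on a fixed oak board 19 mm thick (two or three glasses are present; an absent one reads None). 95 mm high, 83 mm across outside at the rim, 72 mm at the foot; mouth 76 mm; wall 3.5 mm thick; inside floor 12 mm up. Origin: centre of its underside, z up
- glass_mid_2 (a point): point on the axis of glass_2, 45 mm above its underside
- ice_0: slippery ice cube (slides down a slope of 8 degrees), 26 mm, edges rounded by 6 mm, 18 g. Origin: its centre
- ice_1: slippery ice cube (slides down a slope of 8 degrees), 26 mm, edges rounded by 6 mm, 18 g. Origin: its centre
- ice_2: slippery ice cube (slides down a slope of 8 degrees), 26 mm, edges rounded by 6 mm, 18 g. Origin: its centre
- ice_3: slippery ice cube (slides down a slope of 8 degrees), 26 mm, edges rounded by 6 mm, 18 g. Origin: its centre
- ice_4: slippery ice cube (slides down a slope of 8 degrees), 26 mm, edges rounded by 6 mm, 18 g. Origin: its centre
- ice_5: slippery ice cube (slides down a slope of 8 degrees), 26 mm, edges rounded by 6 mm, 18 g. Origin: its centre
- ice_6: slippery ice cube (slides down a slope of 8 degrees), 26 mm, edges rounded by 6 mm, 18 g. Origin: its centre
- ice_7: slippery ice cube (slides down a slope of 8 degrees), 26 mm, edges rounded by 6 mm, 18 g. Origin: its centre
- ice_8: slippery ice cube (slides down a slope of 8 degrees), 26 mm, edges rounded by 6 mm, 18 g. Origin: its centre
- ice_pan: open steel pan with the ice, fixed; outside 200 mm along x, 160 mm along y, 52 mm high, walls and floor 2.5 mm thick, flat rim 10 mm outward. Its x points roughly away from the robot; the ice starts in three rows along x, 48 mm apart, in the near part (x below 0), the far half of the floor is bare. Origin: centre of its underside, z up
- ice_scoop: steel ice scoop, 140 g: bowl 64 mm long (x), 48 wide (y), walls and floor 2, sides 26 high, raked at the front, rear (+x) 30 high, open at the front (-x, toward the robot; lip 32 mm ahead of the origin). Black grip, 16 mm thick along y, 20 deep, leans back (+x) 0.35 rad, from 48 to 123 mm up; grip centre 57 mm behind, 85 mm above the origin. Origin: centre of the flat underside; x to the rear, z up
- scoop_tray: the scoop's place: fixed flat steel tray 130 mm (x) by 90 mm (y), floor 3 mm above the worktop, rim 7 mm high, 3 mm thick. Origin: centre of its underside; the scoop starts standing on it, handle up
- garnish_0: sprung wooden peg, 13 mm wide, jaws down, levers up, on the caddy's near wall. x: across the jaws, a lemon wheel (38 mm across, 4 thick) fixed outside the -x jaw; y: along the hinge; z: up. Origin: inner face of the -x jaw pad, 4 mm above the jaw tips, starting 13 mm below the top of the caddy wall and on its outer face
- garnish_1: peg like garnish_0. Hinge 34 mm above the origin, 2 mm to +x; an edge can enter the jaws up to 28 mm above the origin. Levers lean apart: 44 mm apart outside at their tops, 74 mm up. Press them along x, 60 mm above the origin, centred 2 mm to +x
- garnish_2: peg like garnish_0. Pressing the levers (7 to 14 N) till they are parallel, 23 mm apart outside, meets a stop and opens the jaws about 21 mm, each jaw half of it; let go, they snap shut, 6 N. Each peg weighs 48 g
- lemon_caddy: open wooden box holding two lemons, fixed: 64 mm (x) by 180 mm (y), 66 mm high, walls 4 mm; the pegs ride on its near (-x) long wall. Origin: centre of its underside
- coffee_jar: closed jar, 68 mm across, 133 mm high, loose; a bystander near the back wall (the wall is at x = 0.84 m). Origin: centre of its underside
- salt_shaker: salt shaker, 44 mm across, 90 mm high, loose; a bystander. Origin: centre of its underside

How it is judged (in metres and radians):
On the way, in this order (a step that is already met when the one before it is completed fails the run):
1. every glass holds at least two ice cubes (((distance between ice_0 and glass_mid_0 below 0.042 m and distance between any of ice_1, ice_2, ice_3, ice_4, ice_5, ice_6, ice_7, ice_8 and glass_mid_0 below 0.042 m) or (distance between ice_1 and glass_mid_0 below 0.042 m and distance between any of ice_2, ice_3, ice_4, ice_5, ice_6, ice_7, ice_8 and glass_mid_0 below 0.042 m) or (distance between ice_2 and glass_mid_0 below 0.042 m and distance between any of ice_3, ice_4, ice_5, ice_6, ice_7, ice_8 and glass_mid_0 below 0.042 m) or (distance between ice_3 and glass_mid_0 below 0.042 m and distance between any of ice_4, ice_5, ice_6, ice_7, ice_8 and glass_mid_0 below 0.042 m) or (distance between ice_4 and glass_mid_0 below 0.042 m and distance between any of ice_5, ice_6, ice_7, ice_8 and glass_mid_0 below 0.042 m) or (distance between ice_5 and glass_mid_0 below 0.042 m and distance between any of ice_6, ice_7, ice_8 and glass_mid_0 below 0.042 m) or (distance between ice_6 and glass_mid_0 below 0.042 m and distance between any of ice_7, ice_8 and glass_mid_0 below 0.042 m) or (distance between ice_7 and glass_mid_0 below 0.042 m and distance between ice_8 and glass_mid_0 below 0.042 m)) and ((distance between ice_0 and glass_mid_1 below 0.042 m and distance between any of ice_1, ice_2, ice_3, ice_4, ice_5, ice_6, ice_7, ice_8 and glass_mid_1 below 0.042 m) or (distance between ice_1 and glass_mid_1 below 0.042 m and distance between any of ice_2, ice_3, ice_4, ice_5, ice_6, ice_7, ice_8 and glass_mid_1 below 0.042 m) or (distance between ice_2 and glass_mid_1 below 0.042 m and distance between any of ice_3, ice_4, ice_5, ice_6, ice_7, ice_8 and glass_mid_1 below 0.042 m) or (distance between ice_3 and glass_mid_1 below 0.042 m and distance between any of ice_4, ice_5, ice_6, ice_7, ice_8 and glass_mid_1 below 0.042 m) or (distance between ice_4 and glass_mid_1 below 0.042 m and distance between any of ice_5, ice_6, ice_7, ice_8 and glass_mid_1 below 0.042 m) or (distance between ice_5 and glass_mid_1 below 0.042 m and distance between any of ice_6, ice_7, ice_8 and glass_mid_1 below 0.042 m) or (distance between ice_6 and glass_mid_1 below 0.042 m and distance between any of ice_7, ice_8 and glass_mid_1 below 0.042 m) or (distance between ice_7 and glass_mid_1 below 0.042 m and distance between ice_8 and glass_mid_1 below 0.042 m)) and ((distance between ice_0 and glass_mid_2 below 0.042 m and distance between any of ice_1, ice_2, ice_3, ice_4, ice_5, ice_6, ice_7, ice_8 and glass_mid_2 below 0.042 m) or (distance between ice_1 and glass_mid_2 below 0.042 m and distance between any of ice_2, ice_3, ice_4, ice_5, ice_6, ice_7, ice_8 and glass_mid_2 below 0.042 m) or (distance between ice_2 and glass_mid_2 below 0.042 m and distance between any of ice_3, ice_4, ice_5, ice_6, ice_7, ice_8 and glass_mid_2 below 0.042 m) or (distance between ice_3 and glass_mid_2 below 0.042 m and distance between any of ice_4, ice_5, ice_6, ice_7, ice_8 and glass_mid_2 below 0.042 m) or (distance between ice_4 and glass_mid_2 below 0.042 m and distance between any of ice_5, ice_6, ice_7, ice_8 and glass_mid_2 below 0.042 m) or (distance between ice_5 and glass_mid_2 below 0.042 m and distance between any of ice_6, ice_7, ice_8 and glass_mid_2 below 0.042 m) or (distance between ice_6 and glass_mid_2 below 0.042 m and distance between any of ice_7, ice_8 and glass_mid_2 below 0.042 m) or (distance between ice_7 and glass_mid_2 below 0.042 m and distance between ice_8 and glass_mid_2 below 0.042 m))), for 0.2 s.
2. every glass has a garnish peg clipped on its rim, upright, lemon outside (((horizontal distance between garnish_0 and glass_0 between 0.034 and 0.048 m and x of glass_0 in the frame of garnish_0 above 0.02 m and z of garnish_0 in the frame of glass_0 between 0.061 and 0.092 m and angle between garnish_0's own z axis and vertical below 0.4 rad and contact force between garnish_0 and glass_0 above 1 N and linear speed of garnish_0 below 0.05 m/s) or (horizontal distance between garnish_1 and glass_0 between 0.034 and 0.048 m and x of glass_0 in the frame of garnish_1 above 0.02 m and z of garnish_1 in the frame of glass_0 between 0.061 and 0.092 m and angle between garnish_1's own z axis and vertical below 0.4 rad and contact force between garnish_1 and glass_0 above 1 N and linear speed of garnish_1 below 0.05 m/s) or (horizontal distance between garnish_2 and glass_0 between 0.034 and 0.048 m and x of glass_0 in the frame of garnish_2 above 0.02 m and z of garnish_2 in the frame of glass_0 between 0.061 and 0.092 m and angle between garnish_2's own z axis and vertical below 0.4 rad and contact force between garnish_2 and glass_0 above 1 N and linear speed of garnish_2 below 0.05 m/s)) and ((horizontal distance between garnish_0 and glass_1 between 0.034 and 0.048 m and x of glass_1 in the frame of garnish_0 above 0.02 m and z of garnish_0 in the frame of glass_1 between 0.061 and 0.092 m and angle between garnish_0's own z axis and vertical below 0.4 rad and contact force between garnish_0 and glass_1 above 1 N and linear speed of garnish_0 below 0.05 m/s) or (horizontal distance between garnish_1 and glass_1 between 0.034 and 0.048 m and x of glass_1 in the frame of garnish_1 above 0.02 m and z of garnish_1 in the frame of glass_1 between 0.061 and 0.092 m and angle between garnish_1's own z axis and vertical below 0.4 rad and contact force between garnish_1 and glass_1 above 1 N and linear speed of garnish_1 below 0.05 m/s) or (horizontal distance between garnish_2 and glass_1 between 0.034 and 0.048 m and x of glass_1 in the frame of garnish_2 above 0.02 m and z of garnish_2 in the frame of glass_1 between 0.061 and 0.092 m and angle between garnish_2's own z axis and vertical below 0.4 rad and contact force between garnish_2 and glass_1 above 1 N and linear speed of garnish_2 below 0.05 m/s)) and ((horizontal distance between garnish_0 and glass_2 between 0.034 and 0.048 m and x of glass_2 in the frame of garnish_0 above 0.02 m and z of garnish_0 in the frame of glass_2 between 0.061 and 0.092 m and angle between garnish_0's own z axis and vertical below 0.4 rad and contact force between garnish_0 and glass_2 above 1 N and linear speed of garnish_0 below 0.05 m/s) or (horizontal distance between garnish_1 and glass_2 between 0.034 and 0.048 m and x of glass_2 in the frame of garnish_1 above 0.02 m and z of garnish_1 in the frame of glass_2 between 0.061 and 0.092 m and angle between garnish_1's own z axis and vertical below 0.4 rad and contact force between garnish_1 and glass_2 above 1 N and linear speed of garnish_1 below 0.05 m/s) or (horizontal distance between garnish_2 and glass_2 between 0.034 and 0.048 m and x of glass_2 in the frame of garnish_2 above 0.02 m and z of garnish_2 in the frame of glass_2 between 0.061 and 0.092 m and angle between garnish_2's own z axis and vertical below 0.4 rad and contact force between garnish_2 and glass_2 above 1 N and linear speed of garnish_2 below 0.05 m/s))), for 0.2 s.
At the end, for the whole second after the job is handed in: Each glass upright (0.1 rad) with two or more cubes inside (centre within 42 mm of glass_mid) and a peg biting its rim (over 1 N; origin 34-48 mm off the axis, 61-92 mm up; tilt under 0.4 rad; lemon outside); scoop at rest, upright on its tray (within 45 by 30 mm of its centre) (all of step 1 and all of step 2 and angle between each of glass_0, glass_1, glass_2's own z axis and vertical below 0.1 rad and x of ice_scoop in the frame of scoop_tray between -0.045 and 0.045 m and y of ice_scoop in the frame of scoop_tray between -0.03 and 0.03 m and z of ice_scoop in the frame of scoop_tray below 0.012 m and angle between ice_scoop's own z axis and vertical below 0.12 rad and linear speed of ice_scoop below 0.03 m/s); the robot touches nothing.
It fails at once if the fingers touch the ice (contact force between the fingers and ice_0 above 0.3 N or contact force between the fingers and ice_1 above 0.3 N or contact force between the fingers and ice_2 above 0.3 N or contact force between the fingers and ice_3 above 0.3 N or contact force between the fingers and ice_4 above 0.3 N or contact force between the fingers and ice_5 above 0.3 N or contact force between the fingers and ice_6 above 0.3 N or contact force between the fingers and ice_7 above 0.3 N or contact force between the fingers and ice_8 above 0.3 N).
It fails at once if the coffee jar or the salt shaker is pushed more than 30 mm (distance of any of coffee_jar, salt_shaker from where it was at the start of the episode above 0.03 m).
Of glass_0, glass_1, glass_2 only 2 to 3 are there at a start; the rules pass over those that are not, and their reading is None.
At some moment in a run one of glass_0, glass_1, glass_2 may be knocked a few centimetres aside while the robot is not near it.
It also fails if it takes over 210 s, if anything falls off the work surface, if the arm or the gripper's body presses on something with over 40 N, if the wrist force passes 120 N, or if a joint passes its speed limit or range.

## Working session

There is one attempt and no reset: what is moved stays moved. The work goes in short steps, Python scripts to look and compute and a tool call to move; the robot and the scene stay as the last step left them, time stands still between calls to the robot, and variables do not carry over. Pictures are saved under pics/ and viewed, at most 14 in all, crops included, and the job is handed in when it is done.

Besides the shell and the picture viewer there is one more tool, called by a JSON object that holds its "method" and its "body". step_arm: Moves the arm, as the interface text tells. Its arguments: {"type":"object","properties":{"linear":{"type":"array"},"delta_rot":{"type":"array"},"grip":{"type":"array"}},"required":["linear","delta_rot","grip"]}

```bash
mkdir -p pics; cat > h.py <<'E'
import numpy as np, cv2
from station import sense, capture, finish_job, silhouettes, landmark_of
def ray(c,p):
    M=np.array(c["world_to_cam"]); R=M[:3,:3]; t=M[:3,3]
    d=np.array([(p[0]-c["cx"])/c["fx"], -(p[1]-c["cy"])/c["fy"], -1.])
    return -R.T@t, R.T@d
def at_z(c,p,z):
    o,d=ray(c,p); return o+d*(z-o[2])/d[2]
def proj(c,P):
    M=np.array(c["world_to_cam"]); q=M[:3,:3]@np.array(P)+M[:3,3]
    return np.array([c["cx"]+c["fx"]*q[0]/-q[2], c["cy"]-c["fy"]*q[1]/-q[2]])
def tri(c1,p1,c2,p2):
    o1,d1=ray(c1,p1);o2,d2=ray(c2,p2)
    A=np.stack([d1,-d2],1); s=np.linalg.lstsq(A,o2-o1,rcond=None)[0]
    a=o1+s[0]*d1;b=o2+s[1]*d2
    return (a+b)/2,np.linalg.norm(a-b)
def save(c,n,crop=None,s=1):
    im=c["img"][:,:,::-1]
    if crop: im=im[crop[1]:crop[3],crop[0]:crop[2]]
    if s!=1: im=cv2.resize(im,None,fx=s,fy=s,interpolation=cv2.INTER_CUBIC)
    cv2.imwrite("pics/"+n+".png",im)
E
python3 - <<'E'
from h import *
np.set_printoptions(precision=3,suppress=True)
C={n:capture(n) for n in("scene","top")}
for n,c in C.items():
    save(c,n+"0"); print(n,c.keys(),c["fx"],c["cx"],c["cy"],ray(c,(320,240)))
H=dict(glass_0=.019,glass_mid_0=.064,ice_0=.0155,ice_pan=0,ice_scoop=.003,scoop_tray=0,garnish_0=.053,lemon_caddy=0,coffee_jar=0,salt_shaker=0)
for l,z in H.items():
    for n,c in C.items():
        print(l,n,[(round(d["score"],2),np.round(d["point"],0),at_z(c,d["point"],z)[:2]) for d in landmark_of(n,l) if d["score"]>.3])
s=sense(); print(s)
E
```

```text
scene dict_keys(['img', 'fx', 'fy', 'cx', 'cy', 'world_to_cam']) 496.81750358206665 318.8984971148272 239.94686334708786 (array([ 0.075, -0.573,  0.807]), array([ 0.457,  0.543, -0.705]))
top dict_keys(['img', 'fx', 'fy', 'cx', 'cy', 'world_to_cam']) 449.07032704297364 322.6344139310769 243.05156030508965 (array([ 0.406, -0.027,  1.089]), array([ 0.172,  0.024, -0.985]))
glass_0 scene [(0.93, array([222., 181.]), array([0.54 , 0.364])), (0.82, array([298., 246.]), array([0.538, 0.053])), (0.64, array([244., 226.]), array([0.484, 0.187]))]
glass_0 top [(0.96, array([176., 261.]), array([0.537, 0.346])), (0.92, array([297., 258.]), array([0.548, 0.055])), (0.81, array([235., 281.]), array([0.491, 0.201])), (0.43, array([444., 303.]), array([ 0.446, -0.294]))]
glass_mid_0 scene [(0.87, array([243., 209.]), array([0.491, 0.189])), (0.75, array([299., 226.]), array([0.551, 0.064]))]
glass_mid_0 top [(0.94, array([237., 282.]), array([0.485, 0.187])), (0.69, array([166., 255.]), array([0.545, 0.354]))]
ice_0 scene [(0.84, array([403., 403.]), array([ 0.437, -0.353])), (0.76, array([396., 3
[... 2370 characters left out ...]
.74 , 0.217]))]
salt_shaker scene [(0.69, array([476., 310.]), array([ 0.703, -0.311]))]
salt_shaker top [(0.84, array([444., 202.]), array([ 0.696, -0.307]))]
{'time_s': 1.1, 'joints': array([ 81.681,  22.043,   0.452,  -0.001, -68.41 , -14.817]), 'joint_velocities': array([-0.066, -0.068, -0.121, -0.025,  0.042,  0.104]), 'effort': array([  0.   , -39.048,  18.763,   4.225,   0.016,  -0.   ]), 'tcp_pos': array([0.246, 0.575, 0.223]), 'ee_rot': array([[ 0.92 , -0.393, -0.   ],
       [-0.393, -0.92 , -0.   ],
       [-0.   ,  0.   , -1.   ]]), 'wrist_force': array([-0.383,  0.364, -0.524]), 'moment': array([-0.046,  0.   , -0.013]), 'gripper_force': 0.0, 'gripper_width': 1.0013583457145203}
```

View pics/scene0.png

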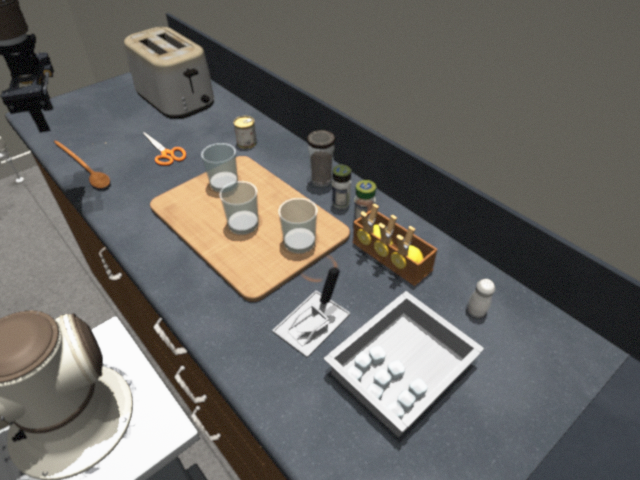

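View pics/top0.png

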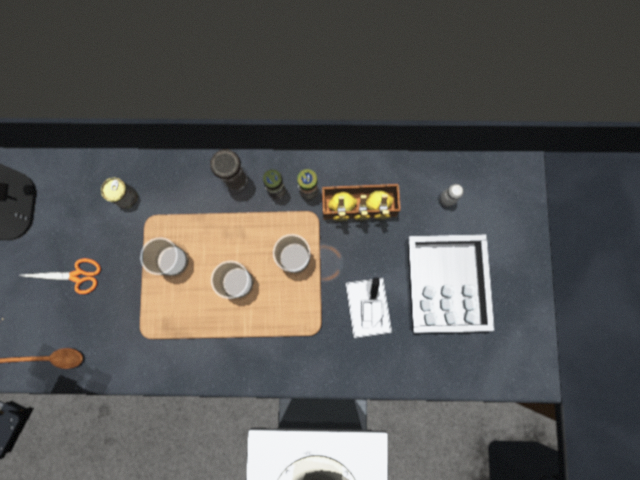

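```bash
cat > m.py <<'E'
from h import *
np.set_printoptions(precision=3,suppress=True)
C={n:capture(n) for n in("scene","top")}
B={}
for n,c in C.items():
    for l,z in (("ice_pan",.052),("scoop_tray",.007),("lemon_caddy",.066)):
        S=silhouettes(n,l)
        if not S: print(n,l,"none"); continue
        m=S[0]["mask"]; yy,xx=np.nonzero(m)
        hull=cv2.convexHull(np.stack([xx,yy],1).astype(np.float32))[:,0]
        P=np.array([at_z(c,p,z)[:2] for p in hull],np.float32)
        r=cv2.minAreaRect(P*1000); print(n,l,round(S[0]["score"],2),m.sum(),np.round(r,3) if 0 else r)
    S=silhouettes(n,"ice_scoop"); m=S[0]["mask"]
    k=m&(c["img"].max(2)<70); num,lab,st,cen=cv2.connectedComponentsWithStats(k.astype(np.uint8))
    i=1+np.argmax(st[1:,4]); B[n]=cen[i]; print(n,"scoop",S[0]["score"],m.sum(),"dark",st[i],cen[i])
print("grip",tri(C["scene"],B["scene"],C["top"],B["top"]))
L={n:landmark_of(n,"ice_scoop")[0]["point"] for n in C}
print("origin",tri(C["scene"],L["scene"],C["top"],L["top"]))
E
python3 m.py
```

```text
scene ice_pan 0.76 10144 ((486.3540954589844, -301.1317138671875), (234.00823974609375, 183.01272583007812), 1.4591338634490967)
scene scoop_tray 0.65 241 ((480.6368713378906, -297.8432922363281), (31.783679962158203, 30.324234008789062), 75.49052429199219)
scene lemon_caddy 0.79 2480 ((660.7447509765625, -110.34912872314453), (116.44422149658203, 211.43309020996094), 3.3600869178771973)
scene scoop 0.8 1267 dark [321 268  19  38 352] [329.17  284.869]
top ice_pan 0.73 211 ((667.8966064453125, -146.14047241210938), (30.60740852355957, 58.83476638793945), 89.4173812866211)
top scoop_tray 0.86 1319 ((432.9836730957031, -116.42716217041016), (130.60165405273438, 92.17347717285156), 8.622178077697754)
top lemon_caddy 0.58 1957 ((676.8506469726562, -95.9581527709961), (77.20061492919922, 179.93467712402344), 2.986311435699463)Traceback (most recent call last):
  File "m.py", line 15, in <module>
    i=1+np.argmax(st[1:,4]); B[n]=cen[i]; print(n,"scoop",S[0]["score"],m.sum(),"dark",st[i],cen[i])
        ~~~~~~~~~^^^^^^^^^^
    return _wrapfunc(a, 'argmax', axis=axis, out=out, **kwds)
    return bound(*args, **kwds)
ValueError: attempt to get argmax of an empty sequence
```

```bash
python3 - <<'E'
from h import *
np.set_printoptions(precision=4,suppress=True)
c=capture("top"); s=capture("scene")
def dark(c,x0,y0,x1,y1):
    k=(c["img"][y0:y1,x0:x1].max(2)<45).astype(np.uint8)
    num,lab,st,cen=cv2.connectedComponentsWithStats(k); 
    i=1+np.argmax(st[1:,4]); print(st[1:][st[1:,4]>8]+np.array([x0,y0,0,0,0])); return cen[i]+[x0,y0]
a=dark(c,360,270,392,306); b=dark(s,314,260,345,310); print(a,b)
g,e=tri(c,a,s,b); print("grip",g,e)
for n in("top","scene"): print([(round(d["score"],2),d["point"]) for d in landmark_of(n,"ice_scoop")[:2]])
o=tri(c,landmark_of("top","ice_scoop")[0]["point"],s,landmark_of("scene","ice_scoop")[0]["point"]); print(o)
# pan corners in top, view
save(c,"top1",(340,190,500,350),4.5)
E
```

```text
[[371 279   7  19  87]]
[[321 269  18  35 294]]
[374.3333 288.1034] [329.1327 285.6939]
grip [ 0.4734 -0.1244  0.0903] 0.0002503083562238706
[(0.76, [369.2, 311.6]), (0.73, [451.6, 316.0])]
[(0.64, [309.1, 329.5]), (0.56, [311.6, 322.2])]
(array([ 0.4234, -0.1212, -0.0069]), np.float64(0.00013094753975741074))
```

View pics/top1.png

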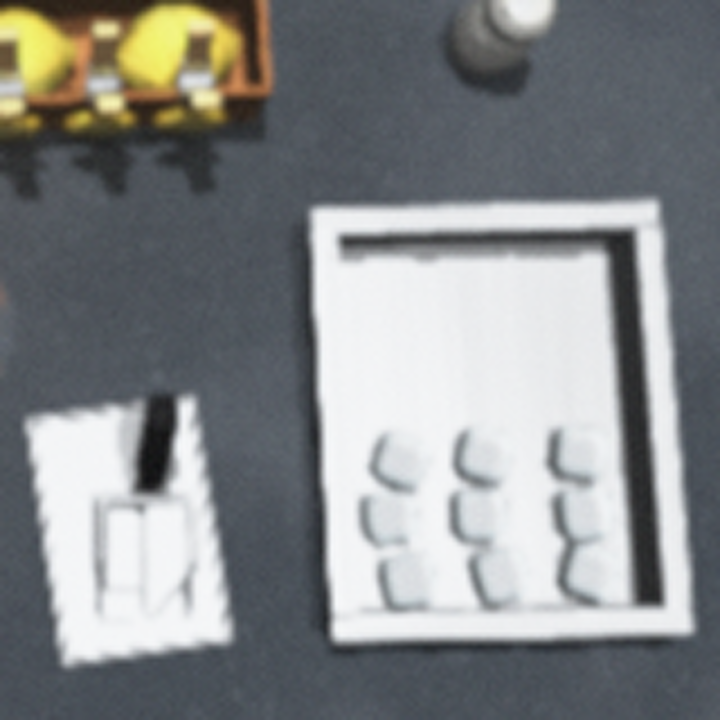

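```bash
python3 - <<'E'
from h import *
np.set_printoptions(precision=4,suppress=True)
c=capture("top")
w=lambda x,y,z: at_z(c,(340+x/4.5-.5,190+y/4.5-.5),z)[:2]
print("rear",w(95,497,.033),w(189,497,.033))
print("handle top",w(161,396,.126),"bottom",w(151,490,.051))
print("pan rim",[w(*p,.052) for p in((311,208),(659,202),(692,634),(332,643))])
print("pan in",[w(*p,.052) for p in((338,232),(632,229),(662,606),(352,610))])
R=[(q["score"],at_z(c,q["point"],.0155)[:2]) for q in landmark_of("top","ice_0")[:9]]
for r in R: print(r)
print("caddy wall near top",w(0,105,.066),w(270,92,.066), "pegs",w(10,55,.12),w(104,40,.12),w(200,50,.12))
E
```

```text
rear [ 0.4494 -0.0979] [ 0.45   -0.1465]
handle top [ 0.4937 -0.1231] bottom [ 0.4526 -0.1252]
pan rim [array([ 0.5993, -0.2089]), array([ 0.6044, -0.3889]), array([ 0.3844, -0.3952]), array([ 0.3774, -0.2154])]
pan in [array([ 0.5868, -0.2226]), array([ 0.59  , -0.3744]), array([ 0.398 , -0.3809]), array([ 0.3939, -0.2258])]
(0.66, array([ 0.4173, -0.3616]))
(0.65, array([ 0.4304, -0.2495]))
(0.61, array([ 0.4397, -0.3534]))
(0.58, array([ 0.4765, -0.3669]))
(0.58, array([ 0.4163, -0.3088]))
(0.55, array([ 0.4678, -0.2551]))
(0.52, array([ 0.4453, -0.2968]))
(0.49, array([ 0.4705, -0.304 ]))
(0.45, array([ 0.4074, -0.2651]))
caddy wall near top [ 0.6493 -0.0465] [ 0.6576 -0.1863] pegs [ 0.6618 -0.0503] [ 0.6699 -0.0966] [ 0.6652 -0.1438]
```

```bash
cat > k.py <<'E'
from h import *
from scipy.spatial.transform import Rotation as Ro
np.set_printoptions(precision=3,suppress=True)
D0=np.array([[1,0,0],[0,-1,0],[0,0,-1.]])
def tool(pitch,yaw=0): # pitch>0: tool points back to robot; yaw about world z
    return Ro.from_euler('z',yaw).as_matrix()@Ro.from_euler('y',pitch).as_matrix()@D0
def rows(p,R,N,p0=None,R0=None):
    s=sense(); p0=s["tcp_pos"] if p0 is None else p0; R0=s["ee_rot"] if R0 is None else R0
    w=Ro.from_matrix(R0.T@R).as_rotvec()/N
    A=sum(Ro.from_rotvec(w*k).as_matrix() for k in range(N))
    l=np.linalg.solve(A,R0.T@(np.array(p)-p0))*1000
    print(N,"x lin",np.round(l,1),"rot",np.round(w,4),"| |l|",round(np.linalg.norm(l),1),"deg",round(np.degrees(np.linalg.norm(w)),1))
    return np.array(p),R
# scoop grasp: scoop tilt th (lip up +), yaw; tool pitch = th+G
G=.35; GX,GZ=.057,.085
def scoop(ref,q,th,yaw=0,G=G,gx=GX,gz=GZ):
    "TCP pose so that scoop-frame point q=(x,z) sits at world ref"
    S=Ro.from_euler('z',yaw).as_matrix()@Ro.from_euler('y',th).as_matrix()
    R=S@Ro.from_euler('y',G).as_matrix()@D0
    g=np.array(ref)+S@np.array([gx-q[0],0,gz-q[1]])
    return g+.019*R[:,2],R
E
python3 - <<'E'
from k import *
a=rows([.496,-.1235,.19],tool(.35),14)
rows([.4685,-.1235,.07],tool(.35),3,*a)
E
```

```text
14 x lin [28.6 45.1 -1.8] rot [-0.005 -0.025 -0.029] | |l| 53.4 deg 2.2
3 x lin [ 5.1  0.  40.7] rot [0. 0. 0.] | |l| 41.0 deg 0.0
```

{"method": "step_arm", "body": {"linear": [[28.6, 45.1, -1.8], [28.6, 45.1, -1.8], [28.6, 45.1, -1.8], [28.6, 45.1, -1.8], [28.6, 45.1, -1.8], [28.6, 45.1, -1.8], [28.6, 45.1, -1.8]], "delta_rot": [[-0.005, -0.025, -0.029], [-0.005, -0.025, -0.029], [-0.005, -0.025, -0.029], [-0.005, -0.025, -0.029], [-0.005, -0.025, -0.029], [-0.005, -0.025, -0.029], [-0.005, -0.025, -0.029]], "grip": [87, 87, 87, 87, 87, 87, 87]}}

```text
time_s: 2.88
tcp_pos: [0.3379, 0.2114, 0.2237]
ee_rot: [[0.965, -0.196, -0.176], [-0.195, -0.981, 0.02], [-0.176, 0.015, -0.984]]
wrist_force: [0.8, -0.2, 0.2]
gripper_width: 1.0
gripper_force: 0.0
```

{"method": "step_arm", "body": {"linear": [[28.6, 45.1, -1.8], [28.6, 45.1, -1.8], [28.6, 45.1, -1.8], [28.6, 45.1, -1.8], [28.6, 45.1, -1.8], [28.6, 45.1, -1.8], [28.6, 45.1, -1.8]], "delta_rot": [[-0.005, -0.025, -0.029], [-0.005, -0.025, -0.029], [-0.005, -0.025, -0.029], [-0.005, -0.025, -0.029], [-0.005, -0.025, -0.029], [-0.005, -0.025, -0.029], [-0.005, -0.025, -0.029]], "grip": [87, 87, 87, 87, 87, 87, 87]}}

```text
time_s: 3.75
tcp_pos: [0.4988, -0.1242, 0.1888]
ee_rot: [[0.938, 0.007, -0.347], [0.007, -1.0, 0.0], [-0.347, -0.003, -0.938]]
wrist_force: [0.6, 1.1, -0.3]
gripper_width: 1.001
gripper_force: 0.0
```

```bash
python3 - <<'E'
from k import *
s=sense(); print(s["time_s"],s["tcp_pos"],s["ee_rot"],s["joints"])
a=rows([.4685,-.1235,.07],tool(.35),3)
E
```

```text
3.75 [ 0.499 -0.124  0.189] [[ 0.938  0.007 -0.347]
 [ 0.007 -1.     0.   ]
 [-0.347 -0.003 -0.938]] [  3.379  23.629  -4.513  -1.201 -82.134  87.419]
3 x lin [ 4.2 -0.2 40.7] rot [-0.     0.002  0.003] | |l| 40.9 deg 0.2
```

{"method": "step_arm", "body": {"linear": [[4.2, 0, 40.5], [4.2, 0, 40.5], [4.2, 0, 41], [0, 0, 0], [0, 0, 0], [0, 0, 0], [0, 0, 0], [0, 0, 0]], "delta_rot": [[0, 0, 0], [0, 0, 0], [0, 0, 0], [0, 0, 0], [0, 0, 0], [0, 0, 0], [0, 0, 0], [0, 0, 0]], "grip": [87, 87, 87, 0, 0, 0, 0, 0]}}

```text
time_s: 4.75
tcp_pos: [0.4678, -0.1223, 0.0707]
ee_rot: [[0.938, 0.006, -0.346], [0.007, -1.0, 0.0], [-0.346, -0.003, -0.938]]
wrist_force: [-0.1, 0.4, 0.9]
gripper_width: 0.52
gripper_force: 0.0
```

```bash
python3 - <<'E'
from k import *
s=sense(); print(s["time_s"],s["tcp_pos"],s["gripper_width"]*87,s["gripper_force"])
for n in("scene","top"):
    c=capture(n); save(c,n+"2",(260,230,420,350),4)
E
```

```text
4.75 [ 0.468 -0.122  0.071] 45.22383265061638 0.0
```

View pics/scene2.png

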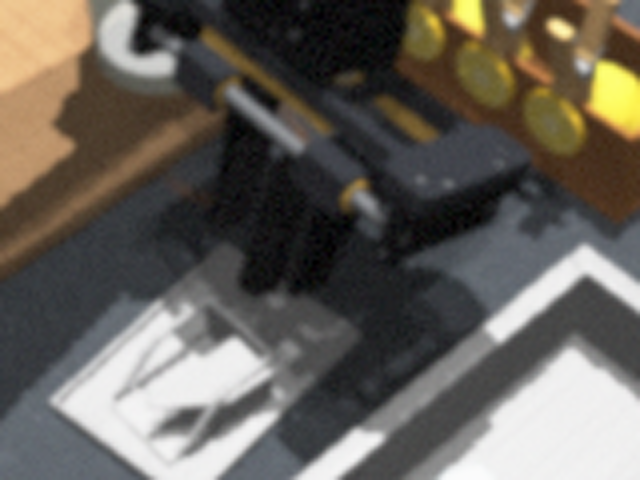

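{"method": "step_arm", "body": {"linear": [[0, 0, 0], [0, 0, 0], [0, 0, 0], [0, 0, 0], [0, 0, 0], [0, 0, 0]], "delta_rot": [[0, 0, 0], [0, 0, 0], [0, 0, 0], [0, 0, 0], [0, 0, 0], [0, 0, 0]], "grip": [0, 0, 0, 0, 0, 0]}}

```text
time_s: 5.6
tcp_pos: [0.4673, -0.1223, 0.07]
ee_rot: [[0.938, 0.006, -0.347], [0.007, -1.0, 0.0], [-0.347, -0.003, -0.938]]
wrist_force: [-0.0, 0.2, -1.3]
gripper_width: 0.183
gripper_force: 30.0
```

```bash
python3 - <<'E'
from k import *
s=sense(); print(s["time_s"],s["tcp_pos"],s["gripper_width"]*87,s["gripper_force"])
R=s["ee_rot"]; G=np.arctan2(-R[0,2],-R[2,2]); print(G)
p=s["tcp_pos"]
a=rows(p+[0,0,.08],tool(.355),3)
P,R=scoop([.525,-.302,.085],(0,0),0,0.02)
a=rows(P,R,6,*a)
P,R=scoop([.525,-.302,.012],(0,0),0,0.02); print(P)
a=rows(P,R,3,*a)
E
```

```text
5.6 [ 0.467 -0.122  0.07 ] 15.944300308955983 29.99761400744319
0.3546645564607747
3 x lin [ -9.3  -0.  -25. ] rot [-0.    -0.     0.002] | |l| 26.7 deg 0.1
6 x lin [16.6 29.9 -6.5] rot [-0.001  0.001 -0.003] | |l| 34.8 deg 0.2
[ 0.575 -0.301  0.079]
3 x lin [ 8.3  0.  22.9] rot [0. 0. 0.] | |l| 24.3 deg 0.0
```

{"method": "step_arm", "body": {"linear": [[-9.3, 0, -25], [-9.3, 0, -25], [-9.3, 0, -25], [16.6, 29.9, -6.5], [16.6, 29.9, -6.5], [16.6, 29.9, -6.5], [16.6, 29.9, -6.5], [16.6, 29.9, -6.5], [16.6, 29.9, -6.5], [0, 0, 0]], "delta_rot": [[0, 0, 0], [0, 0, 0], [0, 0, 0], [0, 0, -0.003], [0, 0, -0.003], [0, 0, -0.003], [0, 0, -0.003], [0, 0, -0.003], [0, 0, -0.003], [0, 0, 0]], "grip": [0, 0, 0, 0, 0, 0, 0, 0, 0, 0]}}

```text
time_s: 6.85
tcp_pos: [0.5767, -0.3022, 0.1496]
ee_rot: [[0.937, 0.02, -0.348], [0.022, -1.0, 0.002], [-0.348, -0.009, -0.937]]
wrist_force: [-1.2, -0.2, -1.0]
gripper_width: 0.186
gripper_force: 30.0
```

```bash
python3 - <<'E'
from k import *
s=sense(); print(s["time_s"],s["tcp_pos"],s["wrist_force"],s["gripper_width"]*87)
C={}
for n in("scene","top"):
    C[n]=c=capture(n)
    save(c,n+"3",(380,200,520,350),4)
    print([(round(d["score"],2),np.round(d["point"])) for d in landmark_of(n,"ice_scoop")[:2]])
o=s["tcp_pos"]-[.0495,0,.067]
for n,c in C.items(): print(n,[np.round(proj(c,o+np.array(v))) for v in((-.032,.024,0),(-.032,-.024,0),(.032,.024,.03),(.032,-.024,.03))])
E
```

```text
6.85 [ 0.577 -0.302  0.15 ] [-1.177 -0.208 -1.002] 16.173965452188273
[(0.68, array([424., 332.]))]
[(0.81, array([450., 264.]))]
scene [array([397., 333.]), array([418., 351.]), array([424., 303.]), array([446., 320.])]
top [array([443., 279.]), array([465., 280.]), array([445., 249.]), array([468., 249.])]
```

View pics/scene3.png

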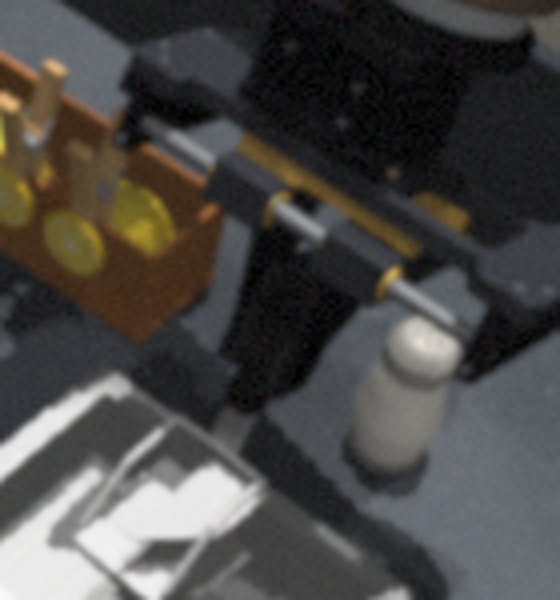

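{"method": "step_arm", "body": {"linear": [[6, 0, 18.5], [6, 0, 18.5], [6, 0, 18.5], [4.3, 0, 13], [1.7, 0, 4.6], [0, 0, 0]], "delta_rot": [[0, 0, 0], [0, 0, 0], [0, 0, 0], [0, 0, 0], [0, 0, 0], [0, 0, 0]], "grip": [0, 0, 0, 0, 0, 0]}}

```text
time_s: 7.8
tcp_pos: [0.5737, -0.3, 0.0742]
ee_rot: [[0.937, 0.023, -0.347], [0.025, -1.0, 0.0], [-0.347, -0.009, -0.938]]
wrist_force: [-0.2, 0.4, -1.1]
gripper_width: 0.182
gripper_force: 30.0
```

{"method": "step_arm", "body": {"linear": [[1, 3, 2.8], [0.7, 0, 1.9], [0, 0, 0]], "delta_rot": [[0, 0, 0], [0, 0, 0], [0, 0, 0]], "grip": [0, 0, 0]}}

```text
time_s: 8.18
tcp_pos: [0.5739, -0.3031, 0.0696]
ee_rot: [[0.938, 0.023, -0.346], [0.025, -1.0, -0.0], [-0.346, -0.008, -0.938]]
wrist_force: [0.9, -0.9, -0.8]
gripper_width: 0.185
gripper_force: 30.0
```

{"method": "step_arm", "body": {"linear": [[-11.5, 0, 4.8], [-11.7, 0, 4.4], [-11.7, 0, 4.4], [-11.7, 0, 4.4], [-11.7, 0, 4.4], [-11.7, 0, 4.4], [0, 0, 0]], "delta_rot": [[0, 0, 0], [0, 0, 0], [0, 0, 0], [0, 0, 0], [0, 0, 0], [0, 0, 0], [0, 0, 0]], "grip": [0, 0, 0, 0, 0, 0, 0]}}

```text
time_s: 9.05
tcp_pos: [0.4973, -0.3047, 0.0694]
ee_rot: [[0.937, 0.023, -0.348], [0.024, -1.0, 0.0], [-0.348, -0.009, -0.937]]
wrist_force: [1.3, 0.6, 5.5]
gripper_width: 0.183
gripper_force: 30.0
```

```bash
python3 - <<'E'
from k import *
for n in("scene","top"):
    c=capture(n)
    save(c,n+"4",(400,240,500,340) if n=="top" else (330,320,450,440),5)
E
```

```text
(no output)
```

View pics/scene4.png

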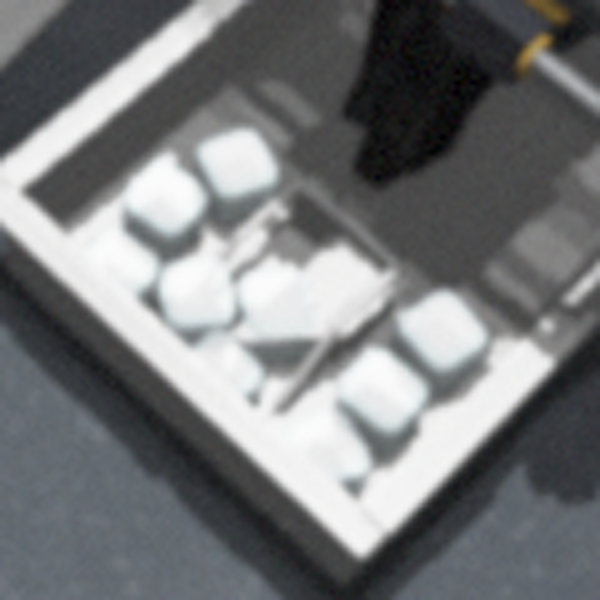

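```bash
python3 - <<'E'
from k import *
c=capture("scene")
for p in((200,290),(272,295),(230,365),(320,285),(275,410),(215,260)):
    q=(330+p[0]/5,320+p[1]/5); print(p,at_z(c,q,.0175)[:2])
print([(round(d["score"],2),at_z(c,d["point"],.0155)[:2]) for d in landmark_of("scene","ice_0")])
o=sense()["tcp_pos"]-[.0485,0,.067]
print(o,[np.round((proj(c,o+np.array(v))-[330,320])*5) for v in((-.032,.024,0),(-.032,-.024,0),(.032,.024,.03),(.032,-.024,.03),(-.01,.024,.026),(-.01,-.024,.026))])
E
```

```text
(200, 290) [ 0.428 -0.284]
(272, 295) [ 0.445 -0.302]
(230, 365) [ 0.415 -0.311]
(320, 285) [ 0.461 -0.311]
(275, 410) [ 0.415 -0.333]
(215, 260) [ 0.44  -0.279]
[(0.78, array([ 0.421, -0.292])), (0.71, array([ 0.438, -0.254])), (0.67, array([ 0.474, -0.353])), (0.66, array([ 0.407, -0.307])), (0.59, array([ 0.439, -0.351])), (0.55, array([ 0.414, -0.356])), (0.55, array([ 0.41 , -0.258])), (0.55, array([ 0.47 , -0.263])), (0.51, array([ 0.441, -0.31 ]))]
[ 0.449 -0.305  0.002] [array([169., 323.]), array([267., 419.]), array([301., 174.]), array([402., 264.]), array([218., 248.]), array([318., 342.])]
```

View pics/top4.png

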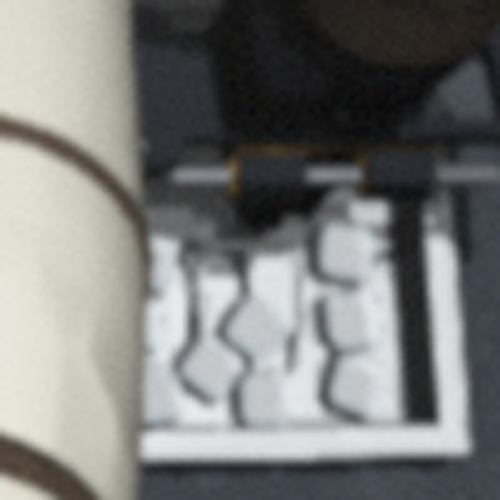

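{"method": "step_arm", "body": {"linear": [[9.4, 0, -3.5], [9.4, 0, -3.5], [0, -8, 0], [0, 0, 0], [-8.4, 0, 3.2], [-8.4, 0, 3.1], [-8.4, 0, 3.1], [-6.5, 0, 2.4], [0, 0, 0]], "delta_rot": [[0, 0, 0], [0, 0, 0], [0, 0, 0], [0, 0, 0], [0, 0, 0], [0, 0, 0], [0, 0, 0], [0, 0, 0], [0, 0, 0]], "grip": [0, 0, 0, 0, 0, 0, 0, 0, 0]}}

```text
time_s: 10.38
tcp_pos: [0.4851, -0.2972, 0.0693]
ee_rot: [[0.938, 0.023, -0.346], [0.025, -1.0, -0.001], [-0.345, -0.008, -0.938]]
wrist_force: [3.9, 0.6, 5.7]
gripper_width: 0.181
gripper_force: 30.0
```

```bash
cat > ice.py <<'E'
from k import *
import sys
c=capture("scene")
s=sense(); o=s["tcp_pos"]-[.0485,0,.067]; print(s["time_s"],"bowl x %.3f..%.3f y %.3f..%.3f"%(o[0]-.032,o[0]+.03,o[1]-.022,o[1]+.022))
z=float(sys.argv[2]) if len(sys.argv)>2 else .0165
print(*[(round(d["score"],2),at_z(c,d["point"],z)[:2]) for d in landmark_of("scene","ice_0")],sep="\n")
save(c,sys.argv[1],(330,320,450,440),5)
E
python3 ice.py scene5
```

```text
10.425 bowl x 0.405..0.467 y -0.319..-0.275
(0.73, array([ 0.412, -0.351]))
(0.68, array([ 0.413, -0.289]))
(0.63, array([ 0.438, -0.351]))
(0.62, array([ 0.406, -0.31 ]))
(0.59, array([ 0.467, -0.257]))
(0.56, array([ 0.405, -0.256]))
(0.49, array([ 0.435, -0.253]))
(0.45, array([ 0.432, -0.299]))
```

{"method": "step_arm", "body": {"linear": [[-3.8, 0, 1.4], [-3.8, 0, 1.4], [0, 0, 0]], "delta_rot": [[0, 0, 0], [0, 0, 0], [0, 0, 0]], "grip": [0, 0, 0]}}

```text
time_s: 10.85
tcp_pos: [0.4778, -0.2975, 0.0694]
ee_rot: [[0.939, 0.024, -0.344], [0.025, -1.0, -0.001], [-0.344, -0.008, -0.939]]
wrist_force: [4.7, 0.8, 6.3]
gripper_width: 0.182
gripper_force: 30.0
```

```bash
python3 ice.py scene6
```

```text
10.9 bowl x 0.397..0.459 y -0.319..-0.275
(0.8, array([ 0.438, -0.352]))
(0.71, array([ 0.44 , -0.299]))
(0.69, array([ 0.444, -0.251]))
(0.68, array([ 0.47 , -0.257]))
(0.62, array([ 0.474, -0.351]))
(0.54, array([ 0.413, -0.347]))
(0.5, array([ 0.407, -0.31 ]))
(0.49, array([ 0.405, -0.256]))
(0.48, array([ 0.41 , -0.287]))
```

View pics/scene6.png

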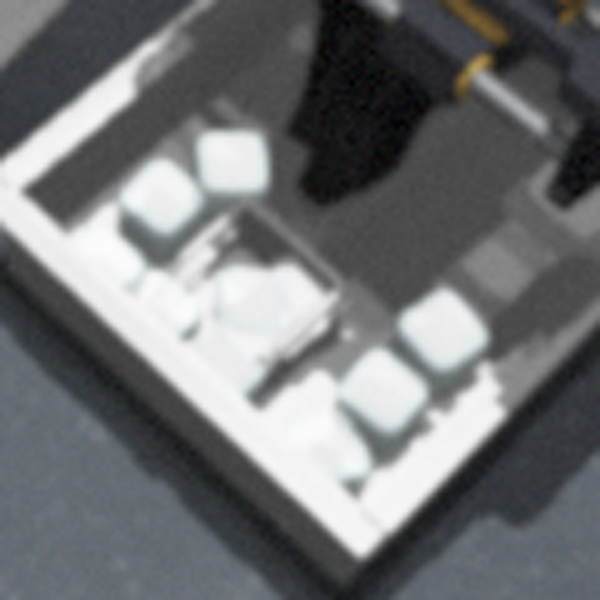

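```bash
python3 - <<'E'
from k import *
s=sense(); o=s["tcp_pos"]-[.0485,0,.067]
P,R=scoop(o+[.032,0,.002],(.032,0),.4,.025,gx=.055)
a=rows(P,R,5)
a=rows(P+[.01,0,.12],R,5,*a); print(a[0])
E
```

```text
5 x lin [ 5.3 -0.1 -0.8] rot [-0.001 -0.08   0.001] | |l| 5.4 deg 4.6
5 x lin [-14.9   0.  -18.9] rot [0. 0. 0.] | |l| 24.1 deg 0.0
[ 0.513 -0.296  0.18 ]
```

{"method": "step_arm", "body": {"linear": [[5.3, 0, -0.8], [5.3, 0, -0.8], [5.3, 0, -0.8], [5.3, 0, -0.8], [5.3, 0, -0.8], [-14.9, 0, -18.9], [-14.9, 0, -18.9], [-14.9, 0, -18.9], [-14.9, 0, -18.9], [-14.9, 0, -18.9]], "delta_rot": [[0, -0.08, 0], [0, -0.08, 0], [0, -0.08, 0], [0, -0.08, 0], [0, -0.08, 0], [0, 0, 0], [0, 0, 0], [0, 0, 0], [0, 0, 0], [0, 0, 0]], "grip": [0, 0, 0, 0, 0, 0, 0, 0, 0, 0]}}

```text
time_s: 12.2
tcp_pos: [0.5105, -0.2969, 0.1777]
ee_rot: [[0.725, 0.021, -0.688], [0.023, -1.0, -0.007], [-0.688, -0.011, -0.726]]
wrist_force: [0.2, -0.2, -2.3]
gripper_width: 0.182
gripper_force: 30.0
```

```bash
python3 - <<'E'
from k import *
s=sense(); print(s["joints"])
c=capture("scene"); t=capture("top"); save(c,"scene7",(310,260,470,440),4)
print(*[(round(d["score"],2),at_z(t,d["point"],.0165)[:2],np.round(d["point"])) for d in landmark_of("top","ice_0")],sep="\n")
print([(round(d["score"],2),np.round(d["point"])) for d in landmark_of("top","glass_0")],[(round(d["score"],2),at_z(c,d["point"],.019)[:2]) for d in landmark_of("scene","glass_0")])
E
```

```text
[ -10.516   42.301   14.366    7.849 -104.869  101.047]
(0.74, array([ 0.463, -0.34 ]), array([463., 296.]))
(0.71, array([ 0.47 , -0.239]), array([420., 292.]))
(0.62, array([ 0.437, -0.254]), array([426., 306.]))
(0.6, array([ 0.45 , -0.356]), array([470., 302.]))
(0.5, array([ 0.403, -0.26 ]), array([429., 321.]))
[(0.91, array([237., 282.])), (0.79, array([172., 262.])), (0.61, array([294., 260.]))] [(0.84, array([0.484, 0.192])), (0.71, array([0.545, 0.36 ])), (0.64, array([0.539, 0.059]))]
```

View pics/scene7.png

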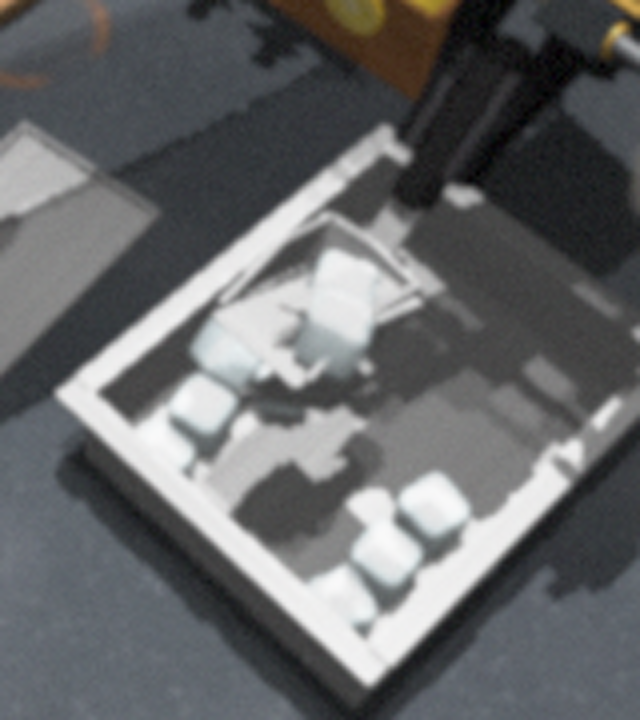

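```bash
cat > pour.py <<'E'
from k import *
import sys
gx,gy,yaw,n1=float(sys.argv[1]),float(sys.argv[2]),float(sys.argv[3]),int(sys.argv[4])
e=float(sys.argv[5]) if len(sys.argv)>5 else -.9
d=np.array([np.cos(yaw),np.sin(yaw),0]); c=np.array([gx,gy,0])
L=(-.032,0)
f=lambda off,z,th: scoop(c+d*off+[0,0,z],L,th,yaw,gx=.055)
a=rows(*f(.012,.17,.4),n1); print(a[0])
a=rows(*f(.012,.13,.05),3,*a)
a=rows(*f(.012,.114,e),7,*a); print(a[0])
E
python3 pour.py .543 .058 0 8
```

```text
8 x lin [ 11.7 -44.2 -14.7] rot [0.001 0.001 0.003] | |l| 48.0 deg 0.2
[0.655 0.058 0.201]
3 x lin [-3.   0.   5.3] rot [0.    0.117 0.   ] | |l| 6.1 deg 6.7
7 x lin [-12.8   0.   -3.9] rot [0.    0.136 0.   ] | |l| 13.4 deg 7.8
[0.552 0.058 0.219]
```

```bash
cat > pour.py <<'E'
from k import *
import sys
gx,gy,yaw,n1=float(sys.argv[1]),float(sys.argv[2]),float(sys.argv[3]),int(sys.argv[4])
e=float(sys.argv[5]) if len(sys.argv)>5 else -.9
d=np.array([np.cos(yaw),np.sin(yaw),0]); c=np.array([gx,gy,0])
L=(-.032,0)
f=lambda off,z,th: scoop(c+d*off+[0,0,z],L,th,yaw,gx=.055)
s=sense(); a=(s["tcp_pos"],s["ee_rot"])
up=(a[0]+[0,0,.04],a[1]); 
b=f(.012,.17,.35); N=n1
w=Ro.from_matrix(a[1].T@b[1]).as_rotvec()/N
A=sum(Ro.from_rotvec(w*k).as_matrix() for k in range(N)); l=np.linalg.solve(A,a[1].T@(b[0]-a[0]))
p,R=a
for k in range(N):
    p=p+R@l; R=R@Ro.from_rotvec(w).as_matrix()
    if k%2: print("   tcp",p, "rear bottom",p+R@(D0.T@Ro.from_euler('y',-G).as_matrix()@(np.array([.032-.055,0,-.085]))-[0,0,.019]))
a=rows(*b,n1); print(a[0])
a=rows(*f(.012,.13,.05),3,*a)
a=rows(*f(.012,.114,e),7,*a); print(a[0])
E
python3 pour.py .543 .058 -1.2 12
```

```text
tcp [ 0.5   -0.252  0.182] rear bottom [ 0.46  -0.244  0.127]
   tcp [ 0.499 -0.205  0.187] rear bottom [ 0.461 -0.19   0.132]
   tcp [ 0.507 -0.16   0.192] rear bottom [ 0.474 -0.138  0.136]
   tcp [ 0.525 -0.117  0.197] rear bottom [ 0.497 -0.089  0.14 ]
   tcp [ 0.55  -0.078  0.201] rear bottom [ 0.529 -0.045  0.144]
   tcp [ 0.583 -0.045  0.205] rear bottom [ 0.569 -0.009  0.148]
12 x lin [ -6.  -22.4   2.2] rot [0.067 0.005 0.076] | |l| 23.3 deg 5.8
[ 0.583 -0.045  0.205]
3 x lin [-1.8  0.   6.2] rot [ 0.   0.1 -0. ] | |l| 6.5 deg 5.7
7 x lin [-12.8   0.   -3.9] rot [ 0.     0.136 -0.   ] | |l| 13.4 deg 7.8
[0.546 0.049 0.219]
```

{"method": "step_arm", "body": {"linear": [[-6, -22.4, 2.2], [-6, -22.4, 2.2], [-6, -22.4, 2.2], [-6, -22.4, 2.2], [-6, -22.4, 2.2], [-6, -22.4, 2.2], [-6, -22.4, 2.2], [-6, -22.4, 2.2], [-6, -22.4, 2.2], [-6, -22.4, 2.2]], "delta_rot": [[0.067, 0.005, 0.076], [0.067, 0.005, 0.076], [0.067, 0.005, 0.076], [0.067, 0.005, 0.076], [0.067, 0.005, 0.076], [0.067, 0.005, 0.076], [0.067, 0.005, 0.076], [0.067, 0.005, 0.076], [0.067, 0.005, 0.076], [0.067, 0.005, 0.076]], "grip": [0, 0, 0, 0, 0, 0, 0, 0, 0, 0]}}

```text
time_s: 13.7
tcp_pos: [0.5499, -0.0778, 0.2012]
ee_rot: [[0.413, -0.838, -0.356], [-0.637, -0.545, 0.544], [-0.65, 0.002, -0.76]]
wrist_force: [-0.1, 0.6, -1.3]
gripper_width: 0.182
gripper_force: 30.0
```

{"method": "step_arm", "body": {"linear": [[-6, -22.4, 2.2], [-6, -22.4, 2.2], [0, 0, 0]], "delta_rot": [[0.067, 0.005, 0.076], [0.067, 0.005, 0.076], [0, 0, 0]], "grip": [0, 0, 0]}}

```text
time_s: 14.08
tcp_pos: [0.5821, -0.0453, 0.2063]
ee_rot: [[0.286, -0.929, -0.236], [-0.711, -0.371, 0.597], [-0.642, -0.003, -0.767]]
wrist_force: [-0.5, -0.5, -1.4]
gripper_width: 0.179
gripper_force: 30.0
```

```bash
python3 - <<'E'
from k import *
s=sense(); print(s["tcp_pos"],s["joints"])
c=capture("scene"); t=capture("top"); save(c,"scene8",(180,160,340,300),4)
for n,q in(("scene",c),("top",t)): print([(round(d["score"],2),at_z(q,d["point"],.019)[:2]) for d in landmark_of(n,"glass_0")],[(round(d["score"],2),np.round(d["point"])) for d in landmark_of(n,"ice_scoop")[:1]])
E
python3 pour.py .543 .058 -1.2 1
```

```text
[ 0.582 -0.045  0.206] [ -8.227  31.822  16.278 -34.076 -95.828  33.072]
[(0.87, array([0.544, 0.356])), (0.78, array([0.548, 0.062])), (0.73, array([0.581, 0.096])), (0.64, array([0.482, 0.197]))] [(0.71, array([312., 201.]))]
[(0.85, array([0.487, 0.193])), (0.64, array([0.548, 0.351])), (0.6, array([0.551, 0.057]))] [(0.73, array([308., 241.]))]
1 x lin [ 0.4 -0.7  1.3] rot [ 0.002 -0.004  0.009] | |l| 1.5 deg 0.5
[ 0.583 -0.045  0.205]
3 x lin [-1.8  0.   6.2] rot [ 0.   0.1 -0. ] | |l| 6.5 deg 5.7
7 x lin [-12.8   0.   -3.9] rot [ 0.     0.136 -0.   ] | |l| 13.4 deg 7.8
[0.546 0.049 0.219]
```

View pics/scene8.png

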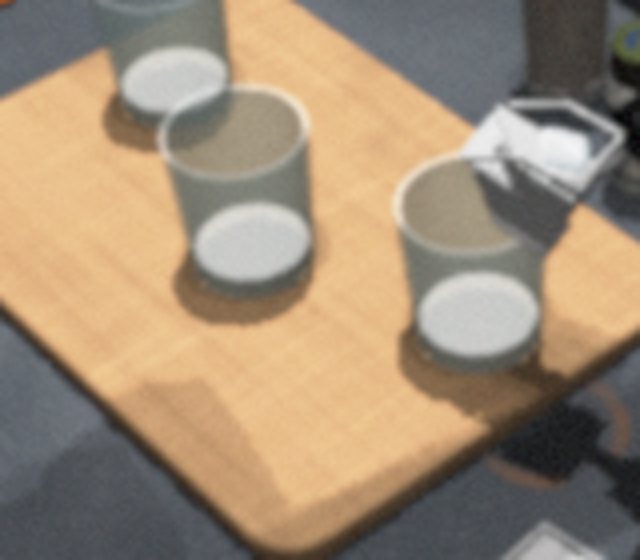

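```bash
python3 - <<'E'
from k import *
c=capture("scene")
f=lambda x,y,z:at_z(c,(180+x/4-.5,160+y/4-.5),z)[:2]
print("rim1",f(470,203,.114),"rim2",f(235,131,.114), "foot ell1",f(478,315,.031),f(252,244,.031))
print("lip exp px",(proj(c,[.547,.047,.17])-[180,160])*4,"lip left/right meas",f(490,158,.17),"rear R corner",f(620,130,.15))
print((proj(c,np.array([.547,.047,.17])+.024*np.array([.932,.362,0]))-[180,160])*4,(proj(c,np.array([.547,.047,.17])-.024*np.array([.932,.362,0]))-[180,160])*4)
E
```

```text
rim1 [0.546 0.06 ] rim2 [0.487 0.193] foot ell1 [0.547 0.06 ] [0.486 0.192]
lip exp px [480.471 130.082] lip left/right meas [0.537 0.029] rear R corner [0.616 0.02 ]
[503.612 103.468] [456.63 157.5 ]
```

```bash
python3 pour.py .5465 .06 -1.2 1
```

```text
1 x lin [ 0.1 -4.5  1.8] rot [ 0.001 -0.004  0.009] | |l| 4.9 deg 0.6
[ 0.587 -0.043  0.205]
3 x lin [-1.8  0.   6.2] rot [ 0.   0.1 -0. ] | |l| 6.5 deg 5.7
7 x lin [-12.8   0.   -3.9] rot [ 0.     0.136 -0.   ] | |l| 13.4 deg 7.8
[0.55  0.051 0.219]
```

{"method": "step_arm", "body": {"linear": [[0, -4.5, 1.8], [-1.8, 0, 6.2], [-1.8, 0, 6.2], [-1.8, 0, 6.2], [-12.8, 0, -3.9], [-12.8, 0, -3.9], [-12.8, 0, -3.9], [-12.8, 0, -3.9]], "delta_rot": [[0, 0, 0.009], [0, 0.1, 0], [0, 0.1, 0], [0, 0.1, 0], [0, 0.136, 0], [0, 0.136, 0], [0, 0.136, 0], [0, 0.136, 0]], "grip": [0, 0, 0, 0, 0, 0, 0, 0]}}

```text
time_s: 15.42
tcp_pos: [0.5645, 0.0155, 0.2195]
ee_rot: [[0.358, -0.932, 0.057], [-0.921, -0.363, -0.14], [0.151, -0.002, -0.988]]
wrist_force: [-0.1, -1.2, -1.4]
gripper_width: 0.179
gripper_force: 30.0
```

{"method": "step_arm", "body": {"linear": [[-12.8, 0, -3.9], [-12.8, 0, -3.9], [-12.8, 0, -3.9], [0, 0, 0], [0, 0, 0]], "delta_rot": [[0, 0.136, 0], [0, 0.136, 0], [0, 0.136, 0], [0, 0, 0], [0, 0, 0]], "grip": [0, 0, 0, 0, 0]}}

```text
time_s: 16.05
tcp_pos: [0.5501, 0.052, 0.2191]
ee_rot: [[0.308, -0.932, 0.191], [-0.792, -0.362, -0.491], [0.527, -0.0, -0.85]]
wrist_force: [-0.4, 0.4, -0.8]
gripper_width: 0.18
gripper_force: 30.0
```

```bash
python3 - <<'E'
from k import *
s=sense(); print(s["tcp_pos"],s["joints"],s["wrist_force"])
c=capture("scene"); save(c,"scene9",(220,160,380,290),4)
print([(round(d["score"],2),np.round(d["point"])) for d in landmark_of("scene","ice_0")])
E
```

```text
[0.55  0.052 0.219] [ 36.511  15.146 -28.911  35.699 -60.558 -37.26 ] [-0.406  0.352 -0.786]
[(0.77, array([408., 372.])), (0.77, array([362., 362.])), (0.71, array([417., 390.])), (0.67, array([393., 408.])), (0.67, array([384., 356.])), (0.6, array([404., 402.])), (0.51, array([375., 351.])), (0.46, array([351., 375.]))]
```

View pics/scene9.png

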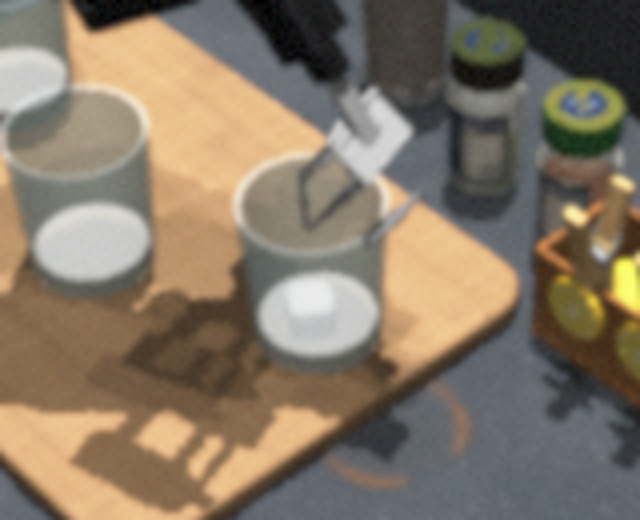

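```bash
python3 - <<'E'
from k import *
for n in("scene","top"):
    c=capture(n)
    L=[at_z(c,d["point"],.0155)[:2] for d in landmark_of(n,"ice_0") if d["score"]>.3]
    print(n,sorted([tuple(np.round(x,3)) for x in L],key=lambda x:-x[1]))
s=sense()
P,R=scoop([.51,-.13,.16],(0,0),0,-.3,gx=.055)
a=rows(P,R,10)
E
```

```text
scene [(np.float64(0.481), np.float64(-0.247)), (np.float64(0.432), np.float64(-0.25)), (np.float64(0.407), np.float64(-0.256)), (np.float64(0.484), np.float64(-0.271)), (np.float64(0.495), np.float64(-0.317)), (np.float64(0.413), np.float64(-0.354)), (np.float64(0.438), np.float64(-0.355)), (np.float64(0.477), np.float64(-0.356))]
top [(np.float64(0.543), np.float64(0.055)), (np.float64(0.472), np.float64(-0.239)), (np.float64(0.438), np.float64(-0.256)), (np.float64(0.405), np.float64(-0.261)), (np.float64(0.473), np.float64(-0.272)), (np.float64(0.5), np.float64(-0.331)), (np.float64(0.474), np.float64(-0.358)), (np.float64(0.419), np.float64(-0.361))]
10 x lin [15.2 13.7  2.4] rot [ 0.009 -0.084 -0.093] | |l| 20.6 deg 7.2
```

```bash
python3 - <<'E'
from k import *
s=sense()
a=(s["tcp_pos"]+s["ee_rot"]@[.021,0,-.034],s["ee_rot"])
P,R=scoop([.50,-.17,.16],(0,0),-.2,-.2,gx=.055)
a=rows(P,R,9,*a)
P,R=scoop([.513,-.345,.10],(-.032,0),-.35,.02,gx=.055)
a=rows(P,R,5,*a)
P,R=scoop([.513,-.345,.006],(-.032,0),-.35,.02,gx=.055)
a=rows(P,R,4,*a);print(P)
E
```

```text
9 x lin [15.6 20.1  7.9] rot [ 0.023 -0.072 -0.111] | |l| 26.6 deg 7.7
5 x lin [10.9 32.6  7.9] rot [-0.003  0.03  -0.044] | |l| 35.3 deg 3.0
4 x lin [ 0.   0.  23.5] rot [0. 0. 0.] | |l| 23.5 deg 0.0
[ 0.566 -0.344  0.097]
```

{"method": "step_arm", "body": {"linear": [[21, 0, -34], [15.6, 20.1, 7.9], [15.6, 20.1, 7.9], [15.6, 20.1, 7.9], [15.6, 20.1, 7.9], [15.6, 20.1, 7.9], [15.6, 20.1, 7.9], [15.6, 20.1, 7.9], [15.6, 20.1, 7.9], [15.6, 20.1, 7.9]], "delta_rot": [[0, 0, 0], [0.023, -0.072, -0.111], [0.023, -0.072, -0.111], [0.023, -0.072, -0.111], [0.023, -0.072, -0.111], [0.023, -0.072, -0.111], [0.023, -0.072, -0.111], [0.023, -0.072, -0.111], [0.023, -0.072, -0.111], [0.023, -0.072, -0.111]], "grip": [0, 0, 0, 0, 0, 0, 0, 0, 0, 0]}}

```text
time_s: 17.6
tcp_pos: [0.5337, -0.1777, 0.2355]
ee_rot: [[0.969, -0.195, -0.148], [-0.193, -0.981, 0.034], [-0.152, -0.004, -0.988]]
wrist_force: [1.9, 0.7, -1.8]
gripper_width: 0.184
gripper_force: 30.0
```

{"method": "step_arm", "body": {"linear": [[10.9, 32.6, 7.9], [10.9, 32.6, 7.9], [10.9, 32.6, 7.9], [10.9, 32.6, 7.9], [10.9, 32.6, 7.9], [0, 0, 0]], "delta_rot": [[-0.003, 0.03, -0.044], [-0.003, 0.03, -0.044], [-0.003, 0.03, -0.044], [-0.003, 0.03, -0.044], [-0.003, 0.03, -0.044], [0, 0, 0]], "grip": [0, 0, 0, 0, 0, 0]}}

```text
time_s: 18.35
tcp_pos: [0.5647, -0.3453, 0.1883]
ee_rot: [[1.0, 0.017, -0.003], [0.017, -1.0, 0.005], [-0.003, -0.005, -1.0]]
wrist_force: [-0.8, -0.2, -0.8]
gripper_width: 0.183
gripper_force: 30.0
```

```bash
python3 - <<'E'
from k import *
s=sense(); print(s["tcp_pos"],s["joints"],s["wrist_force"])
P,R=scoop([.513,-.345,.006],(-.032,0),-.35,.02,gx=.055)
a=rows(P,R,5)
P,R=scoop([.49,-.346,.004],(-.032,0),-.1,.02,gx=.055)
a=rows(P,R,4,*a)
P,R=scoop([.42,-.350,.003],(-.032,0),-.03,.025,gx=.055)
a=rows(P,R,7,*a);print(P)
c=capture("scene")
L=[at_z(c,d["point"],.0155)[:2] for d in landmark_of("scene","ice_0") if d["score"]>.3]
print(sorted([tuple(np.round(x,3).tolist()) for x in L],key=lambda x:-x[1]))
E
```

```text
[ 0.565 -0.345  0.188] [-17.572  27.1     3.605  -0.226 -66.749 108.66 ] [-0.793 -0.168 -0.832]
5 x lin [ 0.2 -0.2 18.3] rot [-0.001  0.001 -0.001] | |l| 18.3 deg 0.1
4 x lin [-0.1  0.1  4.5] rot [-0.    -0.062  0.   ] | |l| 4.5 deg 3.6
7 x lin [-8.7  0.3  3.4] rot [-0.    -0.01  -0.001] | |l| 9.3 deg 0.6
[ 0.498 -0.348  0.073]
[(0.473, -0.247), (0.435, -0.251), (0.408, -0.257), (0.478, -0.272), (0.491, -0.317), (0.411, -0.351), (0.479, -0.353), (0.439, -0.354)]
```

{"method": "step_arm", "body": {"linear": [[0, 0, 18.3], [0, 0, 18.3], [0, 0, 18.3], [0, 0, 18.3], [0, 0, 18.3], [0, 0, 4.5], [0, 0, 4.5], [0, 0, 4.5], [0, 0, 4.5], [0, 0, 0]], "delta_rot": [[0, 0, 0], [0, 0, 0], [0, 0, 0], [0, 0, 0], [0, 0, 0], [0, -0.062, 0], [0, -0.062, 0], [0, -0.062, 0], [0, -0.062, 0], [0, 0, 0]], "grip": [0, 0, 0, 0, 0, 0, 0, 0, 0, 0]}}

```text
time_s: 19.7
tcp_pos: [0.5646, -0.342, 0.0791]
ee_rot: [[0.969, 0.022, -0.247], [0.023, -1.0, -0.001], [-0.247, -0.004, -0.969]]
wrist_force: [0.5, -0.4, -1.2]
gripper_width: 0.184
gripper_force: 30.0
```

```bash
cat > st.py <<'E'
from k import *
import sys
def lippos(gx=.055):
    s=sense(); R=s["ee_rot"]; g=s["tcp_pos"]-.019*R[:,2]
    S=R@D0.T@Ro.from_euler('y',-G).as_matrix()
    # R = S Ry(G) D0  -> S = R D0^T Ry(-G)
    return g+S@np.array([-.032-gx,0,-.085]), np.arctan2(-S[2,0],S[0,0]*1) , S, s
if __name__=="__main__":
    l,th,S,s=lippos(); print("t",s["time_s"],"lip",l,"tilt",th,"F",s["wrist_force"])
    for n in sys.argv[1:]:
        c=capture(n)
        L=[at_z(c,d["point"],.0165)[:2] for d in landmark_of(n,"ice_0") if d["score"]>.3]
        print(n,sorted([tuple(np.round(x,3).tolist()) for x in L],key=lambda x:-x[1]))
E
python3 - <<'E'
from st import *
l,th,S,s=lippos(); print(l,th)
a=rows(*scoop([.42,-.350,.003],(-.032,0),-.03,.025,gx=.055),7)
E
```

```text
[ 0.491 -0.343  0.004] -0.10072755791314555
7 x lin [-8.8  0.6  3.5] rot [-0.001 -0.01  -0.   ] | |l| 9.5 deg 0.6
```

{"method": "step_arm", "body": {"linear": [[-8.8, 1.2, 3.6], [-8.8, 1, 3.6], [-8.8, 0.6, 3.6], [-8.8, 0.6, 3.5], [-8.8, 0.6, 3.5], [-8.8, 0.6, 3.5], [-8.8, 0.6, 3.5], [0, 0, 0]], "delta_rot": [[0, -0.01, 0], [0, -0.01, 0], [0, -0.01, 0], [0, -0.01, 0], [0, -0.01, 0], [0, -0.01, 0], [0, -0.01, 0], [0, 0, 0]], "grip": [0, 0, 0, 0, 0, 0, 0, 0]}}

```text
time_s: 20.7
tcp_pos: [0.4974, -0.3494, 0.0733]
ee_rot: [[0.949, 0.021, -0.314], [0.021, -1.0, -0.003], [-0.314, -0.004, -0.949]]
wrist_force: [0.5, 0.5, -2.6]
gripper_width: 0.181
gripper_force: 30.0
```

```bash
python3 st.py scene top
```

```text
t 20.7 lip [ 0.419 -0.351  0.004] tilt -0.030342253654008142 F [ 0.519  0.543 -2.551]
scene [(0.479, -0.247), (0.435, -0.25), (0.404, -0.254), (0.482, -0.268), (0.425, -0.31), (0.416, -0.344), (0.431, -0.347), (0.461, -0.365)]
top [(0.547, 0.058), (0.435, -0.316), (0.437, -0.349), (0.412, -0.352), (0.463, -0.374)]
```

{"method": "step_arm", "body": {"linear": [[-4, 0.3, 2.2], [-4, 0, 1.5], [-4, 0, 1.4], [0, 0, 0]], "delta_rot": [[0, 0, 0], [0, 0, 0], [0, 0, 0], [0, 0, 0]], "grip": [0, 0, 0, 0]}}

```text
time_s: 21.4
tcp_pos: [0.4846, -0.35, 0.0725]
ee_rot: [[0.949, 0.021, -0.314], [0.021, -1.0, -0.003], [-0.314, -0.004, -0.949]]
wrist_force: [1.4, -0.9, -1.0]
gripper_width: 0.181
gripper_force: 30.0
```

```bash
python3 st.py scene top
```

```text
t 21.4 lip [ 0.406 -0.351  0.003] tilt -0.030847619117333417 F [ 1.447 -0.908 -0.976]
scene [(0.474, -0.25), (0.437, -0.251), (0.407, -0.254), (0.481, -0.267), (0.422, -0.313), (0.432, -0.341), (0.409, -0.35), (0.453, -0.365)]
top [(0.43, -0.317), (0.435, -0.34), (0.416, -0.356), (0.453, -0.379)]
```

{"method": "step_arm", "body": {"linear": [[-3, 0, 1.0], [-3, 0, 1.0], [0, 0, 0]], "delta_rot": [[0, 0, 0], [0, 0, 0], [0, 0, 0]], "grip": [0, 0, 0]}}

```text
time_s: 21.98
tcp_pos: [0.4785, -0.3501, 0.0724]
ee_rot: [[0.949, 0.021, -0.314], [0.021, -1.0, -0.003], [-0.314, -0.004, -0.95]]
wrist_force: [0.9, -0.1, -1.4]
gripper_width: 0.182
gripper_force: 30.0
```

```bash
python3 st.py scene; python3 - <<'E'
from st import *
l,th,S,s=lippos()
b=scoop(l+[.064,0,.001],(.032,0),.4,.022,gx=.055)
a=rows(*b,5)
a=rows(b[0]+[.03,.01,.12],b[1],5,*a)
E
```

```text
t 21.975 lip [ 0.4   -0.351  0.003] tilt -0.0310838533304709 F [ 0.887 -0.136 -1.361]
scene [(0.472, -0.248), (0.411, -0.252), (0.438, -0.254), (0.483, -0.271), (0.424, -0.311), (0.43, -0.337), (0.407, -0.35), (0.445, -0.366)]
5 x lin [ 6.1  0.2 -0.2] rot [-0.001 -0.086  0.   ] | |l| 6.1 deg 4.9
5 x lin [-11.9  -1.9 -21.7] rot [0. 0. 0.] | |l| 24.8 deg 0.0
```

```bash
python3 - <<'E'
from st import *
l,th,S,s=lippos()
b=scoop(l+[.060,0,.001],(.032,0),.42,.022,gx=.055)
a=rows(*b,7)
E
```

```text
7 x lin [4.  0.1 0.1] rot [-0.001 -0.065  0.   ] | |l| 4.0 deg 3.7
```

{"method": "step_arm", "body": {"linear": [[4, 0, 0.1], [4, 0, 0.1], [4, 0, 0.1], [4, 0, 0.1], [4, 0, 0.1], [4, 0, 0.1], [4, 0, 0.1], [0, 0, 0]], "delta_rot": [[0, -0.065, 0], [0, -0.065, 0], [0, -0.065, 0], [0, -0.065, 0], [0, -0.065, 0], [0, -0.065, 0], [0, -0.065, 0], [0, 0, 0]], "grip": [0, 0, 0, 0, 0, 0, 0, 0]}}

```text
time_s: 23.08
tcp_pos: [0.5031, -0.3493, 0.0564]
ee_rot: [[0.714, 0.022, -0.699], [0.019, -1.0, -0.012], [-0.699, -0.004, -0.715]]
wrist_force: [0.0, 0.5, -2.1]
gripper_width: 0.186
gripper_force: 30.0
```

{"method": "step_arm", "body": {"linear": [[-6, -1, -11], [-12, -2, -21.7], [-12, -2, -21.7], [-12, -2, -21.7], [-12, -2, -21.7], [0, 0, 0]], "delta_rot": [[0, 0, 0], [0, 0, 0], [0, 0, 0], [0, 0, 0], [0, 0, 0], [0, 0, 0]], "grip": [0, 0, 0, 0, 0, 0]}}

```text
time_s: 23.82
tcp_pos: [0.5333, -0.3407, 0.1693]
ee_rot: [[0.721, 0.022, -0.693], [0.017, -1.0, -0.014], [-0.693, -0.001, -0.721]]
wrist_force: [0.5, -0.3, -1.7]
gripper_width: 0.18
gripper_force: 30.0
```

```bash
python3 st.py scene top; python3 - <<'E'
from k import *
c=capture("scene"); save(c,"scene10",(330,280,470,440),4)
E
```

```text
t 23.825 lip [ 0.433 -0.343  0.14 ] tilt 0.4160004810844781 F [ 0.526 -0.295 -1.697]
scene [(0.477, -0.247), (0.436, -0.252), (0.402, -0.255), (0.487, -0.268), (0.546, -0.281), (0.539, -0.291), (0.424, -0.312), (0.552, -0.321)]
top [(0.482, -0.271), (0.431, -0.318), (0.49, -0.361), (0.465, -0.388), (0.486, -0.409)]
```

View pics/scene10.png

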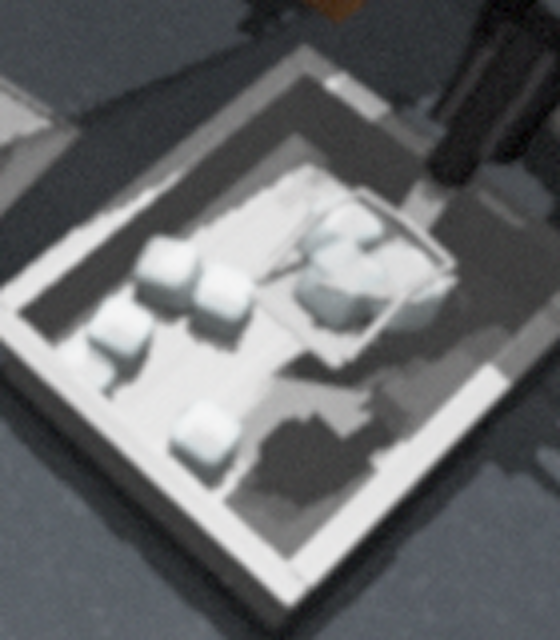

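```bash
python3 pour.py .487 .193 -1.2 14
```

```text
tcp [ 0.498 -0.284  0.172] rear bottom [ 0.457 -0.278  0.117]
   tcp [ 0.476 -0.223  0.179] rear bottom [ 0.436 -0.21   0.124]
   tcp [ 0.464 -0.159  0.185] rear bottom [ 0.427 -0.139  0.129]
   tcp [ 0.463 -0.093  0.191] rear bottom [ 0.431 -0.069  0.135]
   tcp [ 0.474 -0.029  0.196] rear bottom [0.447 0.001 0.139]
   tcp [0.495 0.033 0.201] rear bottom [0.475 0.066 0.144]
   tcp [0.527 0.09  0.205] rear bottom [0.513 0.126 0.148]
14 x lin [-14.8 -27.7   9.4] rot [0.058 0.005 0.065] | |l| 32.8 deg 5.0
[0.527 0.09  0.205]
3 x lin [-1.8  0.   6.2] rot [ 0.   0.1 -0. ] | |l| 6.5 deg 5.7
7 x lin [-12.8   0.   -3.9] rot [ 0.     0.136 -0.   ] | |l| 13.4 deg 7.8
[0.49  0.184 0.219]
```

{"method": "step_arm", "body": {"linear": [[-7.4, -13.8, 4.7], [-14.8, -27.7, 9.4], [-14.8, -27.7, 9.4], [-14.8, -27.7, 9.4], [-14.8, -27.7, 9.4], [-14.8, -27.7, 9.4], [-14.8, -27.7, 9.4], [-14.8, -27.7, 9.4]], "delta_rot": [[0.029, 0.002, 0.033], [0.058, 0.005, 0.065], [0.058, 0.005, 0.065], [0.058, 0.005, 0.065], [0.058, 0.005, 0.065], [0.058, 0.005, 0.065], [0.058, 0.005, 0.065], [0.058, 0.005, 0.065]], "grip": [0, 0, 0, 0, 0, 0, 0, 0]}}

```text
time_s: 25.08
tcp_pos: [0.4623, -0.1091, 0.1891]
ee_rot: [[0.592, -0.593, -0.545], [-0.449, -0.805, 0.389], [-0.669, 0.014, -0.743]]
wrist_force: [0.4, 0.1, -2.4]
gripper_width: 0.183
gripper_force: 30.0
```

{"method": "step_arm", "body": {"linear": [[-14.8, -27.7, 9.4], [-14.8, -27.7, 9.4], [-14.8, -27.7, 9.4], [-14.8, -27.7, 9.4], [-14.8, -27.7, 9.4], [-14.8, -27.7, 9.4], [-7.4, -13.8, 4.7], [0, 0, 0]], "delta_rot": [[0.058, 0.005, 0.065], [0.058, 0.005, 0.065], [0.058, 0.005, 0.065], [0.058, 0.005, 0.065], [0.058, 0.005, 0.065], [0.058, 0.005, 0.065], [0.029, 0.002, 0.033], [0, 0, 0]], "grip": [0, 0, 0, 0, 0, 0, 0, 0]}}

```text
time_s: 26.08
tcp_pos: [0.5271, 0.0895, 0.2041]
ee_rot: [[0.277, -0.931, -0.238], [-0.717, -0.365, 0.594], [-0.64, 0.006, -0.769]]
wrist_force: [0.2, 0.2, -1.7]
gripper_width: 0.18
gripper_force: 30.0
```

```bash
python3 st.py; python3 - <<'E'
from k import *
for n in("scene","top"):
    q=capture(n);  print([(round(d["score"],2),at_z(q,d["point"],.019)[:2]) for d in landmark_of(n,"glass_0")])
E
python3 pour.py .487 .193 -1.2 1
```

```text
t 26.075 lip [0.491 0.181 0.168] tilt 0.7784317050699014 F [ 0.161  0.151 -1.661]
[(0.97, array([0.539, 0.358])), (0.87, array([0.54, 0.05])), (0.59, array([0.479, 0.193])), (0.21, array([0.622, 0.298]))]
[(0.81, array([0.491, 0.2  ])), (0.71, array([0.493, 0.195])), (0.67, array([0.535, 0.346])), (0.22, array([0.743, 0.214]))]
1 x lin [-1.9 -0.1 -0.4] rot [ 0.005 -0.006 -0.003] | |l| 1.9 deg 0.5
[0.527 0.09  0.205]
3 x lin [-1.8  0.   6.2] rot [ 0.   0.1 -0. ] | |l| 6.5 deg 5.7
7 x lin [-12.8   0.   -3.9] rot [ 0.     0.136 -0.   ] | |l| 13.4 deg 7.8
[0.49  0.184 0.219]
```

{"method": "step_arm", "body": {"linear": [[-1.8, 0, 6.2], [-1.8, 0, 6.2], [-1.8, 0, 6.2], [-12.8, 0, -3.9], [-12.8, 0, -3.9], [-12.8, 0, -3.9], [-12.8, 0, -3.9], [-12.8, 0, -3.9], [-12.8, 0, -3.9], [-12.8, 0, -3.9]], "delta_rot": [[0, 0.1, 0], [0, 0.1, 0], [0, 0.1, 0], [0, 0.136, 0], [0, 0.136, 0], [0, 0.136, 0], [0, 0.136, 0], [0, 0.136, 0], [0, 0.136, 0], [0, 0.136, 0]], "grip": [0, 0, 0, 0, 0, 0, 0, 0, 0, 0]}}

```text
time_s: 27.52
tcp_pos: [0.4908, 0.1841, 0.2179]
ee_rot: [[0.309, -0.932, 0.191], [-0.788, -0.363, -0.497], [0.533, 0.003, -0.846]]
wrist_force: [-0.1, 0.5, -2.0]
gripper_width: 0.184
gripper_force: 30.0
```

{"method": "step_arm", "body": {"linear": [[0, 0, 0], [0, 0, 0], [0, 0, 0], [21, 0, -34]], "delta_rot": [[0, 0, 0], [0, 0, 0], [0, 0, 0], [0, 0, 0]], "grip": [0, 0, 0, 0]}}

```text
time_s: 28.02
tcp_pos: [0.4902, 0.1821, 0.2558]
ee_rot: [[0.311, -0.933, 0.184], [-0.788, -0.361, -0.498], [0.531, 0.01, -0.847]]
wrist_force: [0.4, 0.1, -0.4]
gripper_width: 0.181
gripper_force: 30.0
```

```bash
python3 st.py; python3 - <<'E'
from k import *
for n in("scene","top"):
    q=capture(n);  print(n,[(round(d["score"],2),at_z(q,d["point"],.045)[:2]) for d in landmark_of(n,"ice_0")])
    print([(round(d["score"],2),at_z(q,d["point"],.019)[:2]) for d in landmark_of(n,"glass_0")])
    if n=="scene": save(q,"scene11",(190,140,350,280),4)
E
```

```text
t 28.025 lip [0.49  0.178 0.151] tilt -1.288256375544901 F [ 0.402  0.057 -0.402]
scene [(0.8, array([ 0.466, -0.278])), (0.67, array([ 0.463, -0.26 ])), (0.66, array([ 0.411, -0.321])), (0.62, array([ 0.424, -0.258])), (0.41, array([0.498, 0.208]))]
[(0.8, array([0.485, 0.195])), (0.76, array([0.542, 0.363])), (0.65, array([0.542, 0.059]))]
top [(0.71, array([ 0.664, -0.094])), (0.68, array([ 0.472, -0.265])), (0.65, array([0.473, 0.216])), (0.6, array([ 0.431, -0.249])), (0.57, array([ 0.425, -0.312])), (0.56, array([0.54 , 0.052])), (0.55, array([ 0.408, -0.249])), (0.42, array([0.481, 0.168])), (0.41, array([ 0.472, -0.238]))]
[(0.91, array([0.551, 0.057])), (0.64, array([0.496, 0.195]))]
```

View pics/scene11.png

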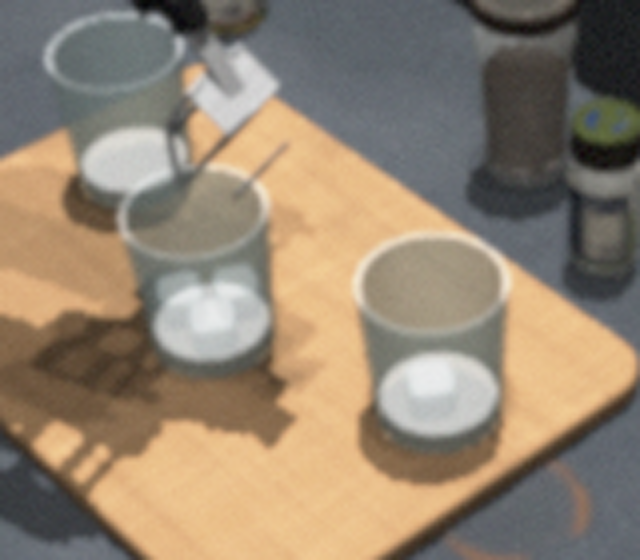

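```bash
python3 - <<'E'
from k import *
P,R=scoop([.50,-.13,.16],(0,0),-.2,-.2,gx=.055)
a=rows(P,R,10)
P,R=scoop([.508,-.257,.10],(-.032,0),-.35,.02,gx=.055)
a=rows(P,R,4,*a)
a=rows(*scoop([.508,-.257,.006],(-.032,0),-.35,.02,gx=.055),5,*a)
a=rows(*scoop([.496,-.256,.0035],(-.032,0),-.1,.02,gx=.055),4,*a)
E
```

```text
10 x lin [24.9 21.   9.7] rot [ 0.021 -0.064 -0.1  ] | |l| 34.0 deg 6.9
4 x lin [11.2 28.9 10.1] rot [-0.004  0.037 -0.055] | |l| 32.6 deg 3.8
5 x lin [ 0.   0.  18.8] rot [0. 0. 0.] | |l| 18.8 deg 0.0
4 x lin [ 2.6 -0.3  4.4] rot [-0.    -0.062  0.   ] | |l| 5.1 deg 3.6
```

{"method": "step_arm", "body": {"linear": [[24.9, 21, 9.7], [24.9, 21, 9.7], [24.9, 21, 9.7], [24.9, 21, 9.7], [24.9, 21, 9.7], [24.9, 21, 9.7], [24.9, 21, 9.7], [24.9, 21, 9.7], [24.9, 21, 9.7], [24.9, 21, 9.7]], "delta_rot": [[0.021, -0.064, -0.1], [0.021, -0.064, -0.1], [0.021, -0.064, -0.1], [0.021, -0.064, -0.1], [0.021, -0.064, -0.1], [0.021, -0.064, -0.1], [0.021, -0.064, -0.1], [0.021, -0.064, -0.1], [0.021, -0.064, -0.1], [0.021, -0.064, -0.1]], "grip": [0, 0, 0, 0, 0, 0, 0, 0, 0, 0]}}

```text
time_s: 29.58
tcp_pos: [0.5341, -0.1374, 0.2358]
ee_rot: [[0.97, -0.193, -0.146], [-0.191, -0.981, 0.027], [-0.149, 0.001, -0.989]]
wrist_force: [0.3, -0.3, -1.4]
gripper_width: 0.183
gripper_force: 30.0
```

{"method": "step_arm", "body": {"linear": [[11.2, 28.9, 10.1], [11.2, 28.9, 10.1], [11.2, 28.9, 10.1], [11.2, 28.9, 10.1], [0, 0, 0]], "delta_rot": [[-0.004, 0.037, -0.055], [-0.004, 0.037, -0.055], [-0.004, 0.037, -0.055], [-0.004, 0.037, -0.055], [0, 0, 0]], "grip": [0, 0, 0, 0, 0]}}

```text
time_s: 30.2
tcp_pos: [0.56, -0.2565, 0.1898]
ee_rot: [[1.0, 0.021, -0.004], [0.021, -1.0, -0.002], [-0.004, 0.002, -1.0]]
wrist_force: [0.6, 0.4, -1.7]
gripper_width: 0.183
gripper_force: 30.0
```

```bash
python3 st.py scene; python3 - <<'E'
from k import *
a=rows(*scoop([.508,-.257,.006],(-.032,0),-.35,.02,gx=.055),5)
a=rows(*scoop([.496,-.256,.0035],(-.032,0),-.1,.02,gx=.055),4,*a)
E
```

```text
t 30.2 lip [ 0.507 -0.258  0.099] tilt -0.3464556155003071 F [ 0.555  0.418 -1.706]
scene [(0.479, -0.249), (0.436, -0.253), (0.406, -0.255), (0.487, -0.266), (0.42, -0.308)]
5 x lin [-0.1  0.1 18.9] rot [0.    0.    0.001] | |l| 18.9 deg 0.0
4 x lin [ 2.6 -0.3  4.4] rot [-0.    -0.062  0.   ] | |l| 5.1 deg 3.6
```

{"method": "step_arm", "body": {"linear": [[0.6, 0, 18.9], [0.6, 0, 18.9], [0.6, 0, 18.9], [0.6, 0, 18.9], [0.6, 0, 18.9], [2.2, 0, 4.5], [2.2, 0, 4.5], [2.2, 0, 4.4], [2.2, 0, 4.4], [0, 0, 0]], "delta_rot": [[0, 0, 0], [0, 0, 0], [0, 0, 0], [0, 0, 0], [0, 0, 0], [0, -0.062, 0], [0, -0.062, 0], [0, -0.062, 0], [0, -0.062, 0], [0, 0, 0]], "grip": [0, 0, 0, 0, 0, 0, 0, 0, 0, 0]}}

```text
time_s: 31.55
tcp_pos: [0.5728, -0.254, 0.0784]
ee_rot: [[0.969, 0.025, -0.245], [0.024, -1.0, -0.009], [-0.245, 0.003, -0.97]]
wrist_force: [0.2, -0.2, -1.0]
gripper_width: 0.183
gripper_force: 30.0
```

```bash
python3 st.py scene; python3 - <<'E'
from k import *
a=rows(*scoop([.42,-.256,.003],(-.032,0),-.03,.02,gx=.055),8)
E
```

```text
t 31.55 lip [ 0.5   -0.256  0.003] tilt -0.10277708434815001 F [ 0.219 -0.174 -1.003]
scene [(0.485, 0.199), (0.477, -0.247), (0.403, -0.254), (0.431, -0.256), (0.478, -0.269), (0.426, -0.31)]
8 x lin [-8.6 -0.2  3.4] rot [ 0.001 -0.009  0.001] | |l| 9.3 deg 0.5
```

{"method": "step_arm", "body": {"linear": [[-8.6, 0, 3.3], [-8.6, 0, 3.3], [-8.6, 0, 3.4], [-8.6, 0, 3.4], [-8.6, 0, 3.4], [-8.6, 0, 3.4], [-8.6, 0, 3.4], [-8.6, 0, 3.4], [0, 0, 0]], "delta_rot": [[0, -0.009, 0], [0, -0.009, 0], [0, -0.009, 0], [0, -0.009, 0], [0, -0.009, 0], [0, -0.009, 0], [0, -0.009, 0], [0, -0.009, 0], [0, 0, 0]], "grip": [0, 0, 0, 0, 0, 0, 0, 0, 0]}}

```text
time_s: 32.78
tcp_pos: [0.4978, -0.2569, 0.0722]
ee_rot: [[0.949, 0.024, -0.314], [0.022, -1.0, -0.01], [-0.314, 0.003, -0.949]]
wrist_force: [0.4, 0.5, -1.7]
gripper_width: 0.183
gripper_force: 30.0
```

```bash
python3 st.py scene top
```

```text
t 32.775 lip [ 0.419 -0.259  0.003] tilt -0.03044147636088387 F [ 0.393  0.475 -1.724]
scene [(0.407, -0.253), (0.43, -0.254), (0.42, -0.281), (0.425, -0.307)]
top [(0.482, 0.207), (0.487, 0.173), (0.547, 0.062), (0.462, -0.241), (0.432, -0.254), (0.404, -0.261), (0.416, -0.277), (0.44, -0.323)]
```

{"method": "step_arm", "body": {"linear": [[-4, 0, 1.4], [-4, 0, 1.3], [-3, 0, 1], [0, 0, 0]], "delta_rot": [[0, 0, 0], [0, 0, 0], [0, 0, 0], [0, 0, 0]], "grip": [0, 0, 0, 0]}}

```text
time_s: 33.48
tcp_pos: [0.4883, -0.2574, 0.0725]
ee_rot: [[0.951, 0.024, -0.309], [0.022, -1.0, -0.011], [-0.31, 0.004, -0.951]]
wrist_force: [3.8, -0.4, -1.3]
gripper_width: 0.182
gripper_force: 30.0
```

```bash
python3 st.py scene top
```

```text
t 33.475 lip [ 0.41  -0.26   0.003] tilt -0.035332327872629764 F [ 3.815 -0.416 -1.29 ]
scene [(0.679, -0.074), (0.457, -0.242), (0.43, -0.248), (0.408, -0.256), (0.411, -0.282), (0.419, -0.308)]
top [(0.507, 0.202), (0.479, 0.174), (0.543, 0.051), (0.46, -0.238), (0.43, -0.254), (0.404, -0.268), (0.431, -0.31)]
```

{"method": "step_arm", "body": {"linear": [[4, 0, 0.1], [4, 0, 0.1], [4, 0, 0.1], [4, 0, 0.1], [4, 0, 0.1], [4, 0, 0.1], [4, 0, 0.1], [0, 0, 0]], "delta_rot": [[0, -0.065, 0], [0, -0.065, 0], [0, -0.065, 0], [0, -0.065, 0], [0, -0.065, 0], [0, -0.065, 0], [0, -0.065, 0], [0, 0, 0]], "grip": [0, 0, 0, 0, 0, 0, 0, 0]}}

```text
time_s: 34.67
tcp_pos: [0.5094, -0.2565, 0.0564]
ee_rot: [[0.711, 0.024, -0.703], [0.016, -1.0, -0.018], [-0.703, 0.002, -0.711]]
wrist_force: [0.2, -0.2, -1.6]
gripper_width: 0.179
gripper_force: 30.0
```

{"method": "step_arm", "body": {"linear": [[-6, 1, -11], [-12, 1, -21.7], [-12, 1, -21.7], [-12, 0, -21.7], [-12, 0, -21.7], [0, 0, 0]], "delta_rot": [[0, 0, 0], [0, 0, 0], [0, 0, 0], [0, 0, 0], [0, 0, 0], [0, 0, 0]], "grip": [0, 0, 0, 0, 0, 0]}}

```text
time_s: 35.42
tcp_pos: [0.5413, -0.2591, 0.1689]
ee_rot: [[0.72, 0.024, -0.694], [0.014, -1.0, -0.02], [-0.694, 0.004, -0.72]]
wrist_force: [0.3, -0.1, -2.0]
gripper_width: 0.187
gripper_force: 30.0
```

```bash
python3 st.py scene top; python3 - <<'E'
from st import *
l,th,S,s=lippos()
for n in("scene","top"):
    c=capture(n); L=landmark_of(n,"ice_0"); o=l+S@np.array([.032,0,.02])
    print(n,"bowl px",[np.round(proj(c,l+S@np.array(v))).tolist() for v in((0,.024,0),(0,-.024,0),(.064,.024,.03),(.064,-.024,.03))]); print([(round(d["score"],2),np.round(d["point"]).tolist()) for d in L])
    m=[(round(d["score"],2),int(d["mask"].sum()),np.round(d["point"]).tolist()) for d in silhouettes(n,"ice_0")]; print(m)
    if n=="scene": save(c,"scene12",(330,270,470,430),4)
E
```

```text
t 35.425 lip [ 0.441 -0.262  0.14 ] tilt 0.417164191305309 F [ 0.272 -0.143 -1.965]
scene [(0.573, -0.182), (0.536, -0.189), (0.404, -0.259), (0.414, -0.295), (0.425, -0.314)]
top [(0.543, 0.058), (0.41, -0.259), (0.505, -0.263), (0.472, -0.284), (0.411, -0.297)]
scene bowl px [[358.0, 318.0], [380.0, 336.0], [387.0, 295.0], [409.0, 311.0]]
[(0.81, [377.0, 312.0]), (0.73, [402.0, 370.0]), (0.63, [352.0, 373.0]), (0.6, [371.0, 386.0]), (0.59, [383.0, 394.0]), (0.52, [384.0, 306.0]), (0.38, [383.0, 249.0])]
[(0.69, 192, [371.0, 386.0]), (0.66, 265, [374.0, 313.0]), (0.61, 266, [382.0, 391.0]), (0.43, 129, [353.0, 370.0])]
top bowl px [[430.0, 304.0], [453.0, 304.0], [429.0, 271.0], [452.0, 270.0]]
[(0.74, [438.0, 289.0]), (0.67, [431.0, 317.0]), (0.62, [448.0, 315.0]), (0.59, [454.0, 310.0]), (0.53, [433.0, 282.0]), (0.52, [296.0, 260.0])]
[(0.72, 153, [430.0, 280.0]), (0.63, 129, [455.0, 308.0]), (0.59, 173, [439.0, 291.0]), (0.56, 133, [445.0, 317.0]), (0.55, 116, [298.0, 262.0]), (0.45, 127, [431.0, 323.0]), (0.15, 1071, [227.0, 169.0])]
```

```bash
python3 pour.py .541 .357 -1.2 20; python3 - <<'E'
from k import *
c=capture("scene"); print([(round(d["score"],2),at_z(c,d["point"],.019)[:2]) for d in landmark_of("scene","glass_0")],[(round(d["score"],2),at_z(c,d["point"],.064)[:2]) for d in landmark_of("scene","glass_mid_0")])
E
```

```text
tcp [ 0.516 -0.21   0.17 ] rear bottom [ 0.474 -0.206  0.116]
   tcp [ 0.497 -0.159  0.175] rear bottom [ 0.456 -0.15   0.12 ]
   tcp [ 0.485 -0.105  0.18 ] rear bottom [ 0.446 -0.092  0.124]
   tcp [ 0.479 -0.051  0.184] rear bottom [ 0.442 -0.033  0.128]
   tcp [0.48  0.004 0.188] rear bottom [0.446 0.026 0.132]
   tcp [0.488 0.058 0.191] rear bottom [0.457 0.084 0.135]
   tcp [0.502 0.111 0.195] rear bottom [0.475 0.14  0.138]
   tcp [0.522 0.162 0.199] rear bottom [0.499 0.193 0.142]
   tcp [0.549 0.21  0.202] rear bottom [0.53  0.244 0.145]
   tcp [0.581 0.254 0.205] rear bottom [0.567 0.29  0.148]
20 x lin [-10.8 -24.3   6.8] rot [0.041 0.003 0.045] | |l| 27.4 deg 3.5
[0.581 0.254 0.205]
3 x lin [-1.8  0.   6.2] rot [ 0.   0.1 -0. ] | |l| 6.5 deg 5.7
7 x lin [-12.8   0.   -3.9] rot [ 0.     0.136 -0.   ] | |l| 13.4 deg 7.8
[0.544 0.348 0.219]
[(0.96, array([0.543, 0.371])), (0.89, array([0.482, 0.19 ])), (0.86, array([0.542, 0.056]))] [(0.76, array([0.543, 0.355])), (0.69, array([ 0.5 , -0.23])), (0.64, array([0.547, 0.057])), (0.64, array([0.492, 0.193]))]
```

{"method": "step_arm", "body": {"linear": [[-5.4, -12.2, 3.4], [-10.8, -24.3, 6.8], [-10.8, -24.3, 6.8], [-10.8, -24.3, 6.8], [-10.8, -24.3, 6.8], [-10.8, -24.3, 6.8], [-10.8, -24.3, 6.8], [-10.8, -24.3, 6.8], [-10.8, -24.3, 6.8], [-10.8, -24.3, 6.8]], "delta_rot": [[0.02, 0.002, 0.023], [0.041, 0.003, 0.045], [0.041, 0.003, 0.045], [0.041, 0.003, 0.045], [0.041, 0.003, 0.045], [0.041, 0.003, 0.045], [0.041, 0.003, 0.045], [0.041, 0.003, 0.045], [0.041, 0.003, 0.045], [0.041, 0.003, 0.045]], "grip": [0, 0, 0, 0, 0, 0, 0, 0, 0, 0]}}

```text
time_s: 37.33
tcp_pos: [0.479, -0.0083, 0.1877]
ee_rot: [[0.623, -0.528, -0.577], [-0.399, -0.849, 0.347], [-0.673, 0.014, -0.739]]
wrist_force: [-0.4, 0.4, -1.9]
gripper_width: 0.18
gripper_force: 30.0
```

{"method": "step_arm", "body": {"linear": [[-10.8, -24.3, 6.8], [-10.8, -24.3, 6.8], [-10.8, -24.3, 6.8], [-10.8, -24.3, 6.8], [-10.8, -24.3, 6.8], [-10.8, -24.3, 6.8], [-10.8, -24.3, 6.8], [-10.8, -24.3, 6.8], [-10.8, -24.3, 6.8], [-10.8, -24.3, 6.8]], "delta_rot": [[0.041, 0.003, 0.045], [0.041, 0.003, 0.045], [0.041, 0.003, 0.045], [0.041, 0.003, 0.045], [0.041, 0.003, 0.045], [0.041, 0.003, 0.045], [0.041, 0.003, 0.045], [0.041, 0.003, 0.045], [0.041, 0.003, 0.045], [0.041, 0.003, 0.045]], "grip": [0, 0, 0, 0, 0, 0, 0, 0, 0, 0]}}

```text
time_s: 38.58
tcp_pos: [0.5715, 0.2446, 0.2054]
ee_rot: [[0.299, -0.919, -0.258], [-0.702, -0.395, 0.593], [-0.647, 0.004, -0.763]]
wrist_force: [1.1, 0.2, -1.3]
gripper_width: 0.185
gripper_force: 30.0
```

{"method": "step_arm", "body": {"linear": [[-5.4, -12.2, 3.4], [0, 0, 0]], "delta_rot": [[0.02, 0.002, 0.023], [0, 0, 0]], "grip": [0, 0]}}

```text
time_s: 38.83
tcp_pos: [0.5802, 0.2547, 0.2059]
ee_rot: [[0.281, -0.929, -0.24], [-0.711, -0.37, 0.598], [-0.645, 0.002, -0.764]]
wrist_force: [-0.1, -0.3, -1.9]
gripper_width: 0.183
gripper_force: 30.0
```

```bash
python3 pour.py .541 .357 -1.2 1;  python3 - <<'E'
from k import *
c=capture("scene"); t=capture("top")
for n,q in(("scene",c),("top",t)):
  print([(round(d["score"],2),at_z(q,d["point"],.019)[:2]) for d in landmark_of(n,"glass_0")],[(round(d["score"],2),at_z(q,d["point"],.064)[:2]) for d in landmark_of(n,"glass_mid_0")])
E
```

```text
1 x lin [ 1.1 -0.5 -0.4] rot [0.007 0.001 0.005] | |l| 1.2 deg 0.5
[0.581 0.254 0.205]
3 x lin [-1.8  0.   6.2] rot [ 0.   0.1 -0. ] | |l| 6.5 deg 5.7
7 x lin [-12.8   0.   -3.9] rot [ 0.     0.136 -0.   ] | |l| 13.4 deg 7.8
[0.544 0.348 0.219]
[(0.77, array([0.478, 0.185])), (0.75, array([0.536, 0.058])), (0.73, array([0.535, 0.362])), (0.44, array([ 0.409, -0.256])), (0.16, array([ 0.666, -0.106]))] [(0.89, array([0.488, 0.194])), (0.86, array([0.532, 0.341])), (0.57, array([0.55 , 0.056]))]
[(0.88, array([0.488, 0.195])), (0.82, array([0.552, 0.057]))] [(0.82, array([0.486, 0.189])), (0.75, array([0.546, 0.053]))]
```

{"method": "step_arm", "body": {"linear": [[-1.8, 0, 6.2], [-1.8, 0, 6.2], [-1.8, 0, 6.2], [-12.8, 0, -3.9], [-12.8, 0, -3.9], [-12.8, 0, -3.9], [-12.8, 0, -3.9], [-12.8, 0, -3.9], [-12.8, 0, -3.9], [-12.8, 0, -3.9]], "delta_rot": [[0, 0.1, 0], [0, 0.1, 0], [0, 0.1, 0], [0, 0.136, 0], [0, 0.136, 0], [0, 0.136, 0], [0, 0.136, 0], [0, 0.136, 0], [0, 0.136, 0], [0, 0.136, 0]], "grip": [0, 0, 0, 0, 0, 0, 0, 0, 0, 0]}}

```text
time_s: 40.38
tcp_pos: [0.5433, 0.3492, 0.2198]
ee_rot: [[0.313, -0.93, 0.193], [-0.79, -0.368, -0.489], [0.526, 0.0, -0.85]]
wrist_force: [0.5, 1.1, -2.0]
gripper_width: 0.184
gripper_force: 30.0
```

{"method": "step_arm", "body": {"linear": [[0, 0, 0], [0, 0, 0], [0, 0, 0], [21, 0, -34]], "delta_rot": [[0, 0, 0], [0, 0, 0], [0, 0, 0], [0, 0, 0]], "grip": [0, 0, 0, 0]}}

```text
time_s: 40.88
tcp_pos: [0.5431, 0.3464, 0.2571]
ee_rot: [[0.315, -0.93, 0.186], [-0.79, -0.366, -0.491], [0.525, 0.008, -0.851]]
wrist_force: [0.2, 0.9, -0.4]
gripper_width: 0.178
gripper_force: 30.0
```

```bash
python3 st.py; python3 - <<'E'
from k import *
for n in("scene","top"):
    q=capture(n);  print(n,[(round(d["score"],2),at_z(q,d["point"],.045)[:2]) for d in landmark_of(n,"ice_0")])
    print([(round(d["score"],2),at_z(q,d["point"],.019)[:2]) for d in landmark_of(n,"glass_0")])
    print([(round(d["score"],2),int(d["mask"].sum()),at_z(q,d["point"],.045)[:2]) for d in silhouettes(n,"ice_0")])
P,R=scoop([.50,-.10,.16],(0,0),-.2,-.2,gx=.055)
a=rows(P,R,12)
P,R=scoop([.485,-.27,.10],(-.032,0),-.35,.25,gx=.055)
a=rows(P,R,6,*a)
E
```

```text
t 40.875 lip [0.543 0.343 0.152] tilt -1.2830359624425536 F [ 0.172  0.886 -0.4  ]
scene [(0.55, array([ 0.414, -0.328])), (0.55, array([ 0.404, -0.304])), (0.43, array([ 0.397, -0.267]))]
[(0.91, array([0.484, 0.19 ])), (0.88, array([0.534, 0.362])), (0.82, array([0.539, 0.055])), (0.63, array([0.727, 0.197]))]
[(0.8, 285, array([ 0.413, -0.321])), (0.46, 116, array([ 0.403, -0.266])), (0.44, 207, array([ 0.407, -0.308]))]
top [(0.69, array([ 0.416, -0.292])), (0.67, array([ 0.409, -0.255])), (0.53, array([0.501, 0.197])), (0.5, array([ 0.429, -0.313])), (0.48, array([0.479, 0.199])), (0.48, array([0.518, 0.347])), (0.46, array([0.544, 0.37 ])), (0.41, array([0.541, 0.056])), (0.39, array([0.48 , 0.171]))]
[(0.91, array([0.549, 0.057])), (0.72, array([0.491, 0.194])), (0.66, array([0.538, 0.348]))]
[(0.69, 108, array([0.536, 0.055])), (0.61, 53, array([0.478, 0.176])), (0.6, 126, array([ 0.433, -0.311])), (0.58, 132, array([0.481, 0.209])), (0.54, 133, array([ 0.407, -0.289])), (0.4, 41, array([0.521, 0.353])), (0.39, 96, array([0.539, 0.365]))]
12 x lin [24.9 29.4  9.7] rot [ 0.017 -0.053 -0.083] | |l| 39.7 deg 5.7
6 x lin [ 1.4 25.3  7.2] rot [-0.006  0.025 -0.075] | |l| 26.4 deg 4.5
```

```bash
python3 - <<'E'
from k import *
P,R=scoop([.48,-.15,.16],(0,0),-.1,-.1,gx=.055)
a=rows(P,R,14)
a=rows(*scoop([.472,-.304,.09],(-.032,0),-.04,.02,gx=.055),6,*a)
a=rows(*scoop([.472,-.304,.003],(-.032,0),-.04,.02,gx=.055),5,*a)
E
```

```text
14 x lin [22.  29.7  8.4] rot [ 0.012 -0.051 -0.079] | |l| 37.9 deg 5.4
6 x lin [ 9.  24.4  9.8] rot [-0.005 -0.01  -0.019] | |l| 27.8 deg 1.3
5 x lin [ 5.3  0.  16.6] rot [0. 0. 0.] | |l| 17.4 deg 0.0
```

{"method": "step_arm", "body": {"linear": [[22, 29.7, 8.4], [22, 29.7, 8.4], [22, 29.7, 8.4], [22, 29.7, 8.4], [22, 29.7, 8.4], [22, 29.7, 8.4], [22, 29.7, 8.4]], "delta_rot": [[0.012, -0.051, -0.079], [0.012, -0.051, -0.079], [0.012, -0.051, -0.079], [0.012, -0.051, -0.079], [0.012, -0.051, -0.079], [0.012, -0.051, -0.079], [0.012, -0.051, -0.079]], "grip": [0, 0, 0, 0, 0, 0, 0]}}

```text
time_s: 42.15
tcp_pos: [0.4666, 0.0973, 0.2766]
ee_rot: [[0.801, -0.597, 0.051], [-0.58, -0.794, -0.181], [0.148, 0.116, -0.982]]
wrist_force: [0.4, 0.0, -1.3]
gripper_width: 0.182
gripper_force: 30.0
```

{"method": "step_arm", "body": {"linear": [[22, 29.7, 8.4], [22, 29.7, 8.4], [22, 29.7, 8.4], [22, 29.7, 8.4], [22, 29.7, 8.4], [22, 29.7, 8.4], [22, 29.7, 8.4]], "delta_rot": [[0.012, -0.051, -0.079], [0.012, -0.051, -0.079], [0.012, -0.051, -0.079], [0.012, -0.051, -0.079], [0.012, -0.051, -0.079], [0.012, -0.051, -0.079], [0.012, -0.051, -0.079]], "grip": [0, 0, 0, 0, 0, 0, 0]}}

```text
time_s: 43.02
tcp_pos: [0.521, -0.1553, 0.2319]
ee_rot: [[0.964, -0.099, -0.246], [-0.097, -0.995, 0.023], [-0.247, 0.002, -0.969]]
wrist_force: [0.2, 0.4, -1.8]
gripper_width: 0.182
gripper_force: 30.0
```

{"method": "step_arm", "body": {"linear": [[9, 24.4, 9.8], [9, 24.4, 9.8], [9, 24.4, 9.8], [9, 24.4, 9.8], [9, 24.4, 9.8], [9, 24.4, 9.8], [0, 0, 0]], "delta_rot": [[-0.005, -0.01, -0.019], [-0.005, -0.01, -0.019], [-0.005, -0.01, -0.019], [-0.005, -0.01, -0.019], [-0.005, -0.01, -0.019], [-0.005, -0.01, -0.019], [0, 0, 0]], "grip": [0, 0, 0, 0, 0, 0, 0]}}

```text
time_s: 43.9
tcp_pos: [0.5483, -0.3031, 0.159]
ee_rot: [[0.951, 0.014, -0.308], [0.014, -1.0, -0.004], [-0.308, -0.001, -0.951]]
wrist_force: [0.5, 0.2, -0.7]
gripper_width: 0.184
gripper_force: 30.0
```

```bash
python3 st.py scene top; python3 - <<'E'
from k import *
a=rows(*scoop([.472,-.304,.003],(-.032,0),-.03,.02,gx=.055),5)
a=rows(*scoop([.403,-.306,.003],(-.032,0),-.03,.02,gx=.055),8,*a)
E
```

```text
t 43.9 lip [ 0.47  -0.304  0.089] tilt -0.03715247908596227 F [ 0.501  0.211 -0.75 ]
scene [(0.404, -0.254), (0.414, -0.297), (0.43, -0.316)]
top [(0.546, 0.375), (0.526, 0.356), (0.481, 0.209), (0.505, 0.197), (0.481, 0.18), (0.663, -0.052), (0.407, -0.261), (0.416, -0.297), (0.427, -0.322)]
5 x lin [ 5.7  0.2 17. ] rot [-0.    -0.003 -0.001] | |l| 17.9 deg 0.1
8 x lin [-8.2  0.1  2.7] rot [0. 0. 0.] | |l| 8.6 deg 0.0
```

{"method": "step_arm", "body": {"linear": [[5.7, 0.8, 17], [5.7, 0.8, 17], [5.7, 0.8, 17], [5.7, 0.8, 17], [5.7, 0.8, 17], [0, 0, 0], [-8.2, 0, 2.8], [-8.2, 0, 2.7], [-8.2, 0, 2.7], [-8.2, 0, 2.7]], "delta_rot": [[0, 0, 0], [0, 0, 0], [0, 0, 0], [0, 0, 0], [0, 0, 0], [0, 0, 0], [0, 0, 0], [0, 0, 0], [0, 0, 0], [0, 0, 0]], "grip": [0, 0, 0, 0, 0, 0, 0, 0, 0, 0]}}

```text
time_s: 45.35
tcp_pos: [0.5155, -0.3068, 0.0718]
ee_rot: [[0.953, 0.016, -0.303], [0.015, -1.0, -0.005], [-0.303, 0.001, -0.953]]
wrist_force: [0.2, 0.2, -0.5]
gripper_width: 0.184
gripper_force: 30.0
```

{"method": "step_arm", "body": {"linear": [[-8.2, 0, 2.7], [-8.2, 0, 2.7], [-8.2, 0, 2.7], [-6, 0, 2], [0, 0, 0]], "delta_rot": [[0, 0, 0], [0, 0, 0], [0, 0, 0], [0, 0, 0], [0, 0, 0]], "grip": [0, 0, 0, 0, 0]}}

```text
time_s: 45.98
tcp_pos: [0.4833, -0.3072, 0.0713]
ee_rot: [[0.953, 0.016, -0.304], [0.015, -1.0, -0.005], [-0.304, 0.0, -0.953]]
wrist_force: [0.6, 0.3, -1.8]
gripper_width: 0.182
gripper_force: 30.0
```

```bash
python3 st.py scene top
```

```text
t 45.975 lip [ 0.406 -0.308  0.001] tilt -0.041045354365811956 F [ 0.646  0.334 -1.816]
scene [(0.411, -0.254), (0.412, -0.291), (0.43, -0.31), (0.407, -0.311)]
top [(0.546, 0.38), (0.522, 0.351), (0.478, 0.206), (0.511, 0.203), (0.484, 0.174), (0.545, 0.062), (0.411, -0.265), (0.402, -0.291), (0.418, -0.325)]
```

{"method": "step_arm", "body": {"linear": [[-4, 0, 1.1], [-3, 0, 0.9], [0, 0, 0]], "delta_rot": [[0, 0, 0], [0, 0, 0], [0, 0, 0]], "grip": [0, 0, 0]}}

```text
time_s: 46.55
tcp_pos: [0.4764, -0.3073, 0.0715]
ee_rot: [[0.953, 0.016, -0.304], [0.015, -1.0, -0.005], [-0.304, 0.0, -0.953]]
wrist_force: [0.7, 0.2, -1.3]
gripper_width: 0.179
gripper_force: 30.0
```

```bash
python3 st.py scene top
```

```text
t 46.55 lip [ 0.399 -0.309  0.001] tilt -0.041569227028874056 F [ 0.671  0.236 -1.289]
scene [(0.408, -0.293), (0.405, -0.318)]
top [(0.538, 0.378), (0.527, 0.347), (0.514, 0.205), (0.48, 0.204), (0.484, 0.197), (0.478, 0.177), (0.541, 0.052), (0.405, -0.257), (0.405, -0.292), (0.415, -0.315)]
```

{"method": "step_arm", "body": {"linear": [[4, 0, 0], [4, 0, 0], [4, 0, 0], [4, 0, 0], [4, 0, 0], [4, 0, 0], [4, 0, 0], [0, 0, 0]], "delta_rot": [[0, -0.065, 0], [0, -0.065, 0], [0, -0.065, 0], [0, -0.065, 0], [0, -0.065, 0], [0, -0.065, 0], [0, -0.065, 0], [0, 0, 0]], "grip": [0, 0, 0, 0, 0, 0, 0, 0]}}

```text
time_s: 47.75
tcp_pos: [0.5013, -0.3066, 0.0561]
ee_rot: [[0.722, 0.017, -0.692], [0.012, -1.0, -0.011], [-0.692, -0.0, -0.722]]
wrist_force: [-1.1, 0.7, -1.7]
gripper_width: 0.18
gripper_force: 30.0
```

{"method": "step_arm", "body": {"linear": [[-6, 0, -11], [-12, 0, -21.7], [-12, 0, -21.7], [-12, 0, -21.7], [-12, 0, -21.7], [0, 0, 0]], "delta_rot": [[0, 0, 0], [0, 0, 0], [0, 0, 0], [0, 0, 0], [0, 0, 0], [0, 0, 0]], "grip": [0, 0, 0, 0, 0, 0]}}

```text
time_s: 48.5
tcp_pos: [0.5308, -0.3069, 0.1695]
ee_rot: [[0.728, 0.016, -0.685], [0.01, -1.0, -0.013], [-0.686, 0.003, -0.728]]
wrist_force: [-1.2, -0.6, -1.8]
gripper_width: 0.185
gripper_force: 30.0
```

```bash
python3 st.py scene top;  python3 - <<'E'
from k import *
for n in("scene","top"):
    q=capture(n)
    print([(round(d["score"],2),int(d["mask"].sum()),np.round(d["point"]).tolist()) for d in silhouettes(n,"ice_0")])
E
python3 pour.py .5455 .0585 -1.2 14
```

```text
t 48.5 lip [ 0.43  -0.309  0.14 ] tilt 0.4053996537022487 F [-1.195 -0.567 -1.757]
scene [(0.548, -0.242), (0.406, -0.258), (0.551, -0.269)]
top [(0.552, 0.383), (0.521, 0.353), (0.483, 0.21), (0.501, 0.207), (0.546, 0.055), (0.482, -0.322), (0.5, -0.355)]
[(0.54, 201, [396.0, 326.0]), (0.46, 152, [411.0, 331.0])]
[(0.63, 150, [469.0, 284.0]), (0.62, 126, [160.0, 256.0]), (0.58, 118, [296.0, 263.0]), (0.54, 59, [228.0, 284.0]), (0.45, 62, [235.0, 273.0])]
   tcp [ 0.517 -0.268  0.172] rear bottom [ 0.476 -0.261  0.116]
   tcp [ 0.512 -0.227  0.178] rear bottom [ 0.473 -0.215  0.122]
   tcp [ 0.513 -0.187  0.183] rear bottom [ 0.477 -0.168  0.128]
   tcp [ 0.522 -0.147  0.189] rear bottom [ 0.49  -0.122  0.133]
   tcp [ 0.537 -0.109  0.195] rear bottom [ 0.511 -0.08   0.138]
   tcp [ 0.559 -0.075  0.2  ] rear bottom [ 0.538 -0.042  0.143]
   tcp [ 0.586 -0.045  0.205] rear bottom [ 0.572 -0.009  0.148]
14 x lin [ -7.  -19.2   2.3] rot [0.058 0.004 0.065] | |l| 20.5 deg 5.0
[ 0.586 -0.045  0.205]
3 x lin [-1.8  0.   6.2] rot [ 0.   0.1 -0. ] | |l| 6.5 deg 5.7
7 x lin [-12.8   0.   -3.9] rot [ 0.     0.136 -0.   ] | |l| 13.4 deg 7.8
[0.549 0.05  0.219]
```

Two cubes are in the scoop. Over to the right glass.

{"method": "step_arm", "body": {"linear": [[-3.5, -9.6, 1.1], [-7, -19.2, 2.3], [-7, -19.2, 2.3], [-7, -19.2, 2.3], [-7, -19.2, 2.3], [-7, -19.2, 2.3], [-7, -19.2, 2.3], [-7, -19.2, 2.3]], "delta_rot": [[0.029, 0.002, 0.033], [0.058, 0.004, 0.065], [0.058, 0.004, 0.065], [0.058, 0.004, 0.065], [0.058, 0.004, 0.065], [0.058, 0.004, 0.065], [0.058, 0.004, 0.065], [0.058, 0.004, 0.065]], "grip": [0, 0, 0, 0, 0, 0, 0, 0]}}

```text
time_s: 49.9
tcp_pos: [0.5197, -0.1561, 0.1878]
ee_rot: [[0.593, -0.597, -0.54], [-0.453, -0.802, 0.39], [-0.666, 0.013, -0.746]]
wrist_force: [-0.5, 0.2, -0.5]
gripper_width: 0.178
gripper_force: 30.0
```

{"method": "step_arm", "body": {"linear": [[-7, -19.2, 2.3], [-7, -19.2, 2.3], [-7, -19.2, 2.3], [-7, -19.2, 2.3], [-7, -19.2, 2.3], [-7, -19.2, 2.3], [-3.5, -9.6, 1.1], [0, 0, 0]], "delta_rot": [[0.058, 0.004, 0.065], [0.058, 0.004, 0.065], [0.058, 0.004, 0.065], [0.058, 0.004, 0.065], [0.058, 0.004, 0.065], [0.058, 0.004, 0.065], [0.029, 0.002, 0.033], [0, 0, 0]], "grip": [0, 0, 0, 0, 0, 0, 0, 0]}}

```text
time_s: 50.9
tcp_pos: [0.5865, -0.0445, 0.2054]
ee_rot: [[0.274, -0.933, -0.234], [-0.717, -0.36, 0.597], [-0.641, 0.004, -0.767]]
wrist_force: [0.7, 0.1, -2.0]
gripper_width: 0.181
gripper_force: 30.0
```

```bash
python3 pour.py .5455 .0585 -1.2 1;  python3 - <<'E'
from k import *
for n in("scene","top"):
  q=capture(n)
  print([(round(d["score"],2),at_z(q,d["point"],.019)[:2]) for d in landmark_of(n,"glass_0")],[(round(d["score"],2),at_z(q,d["point"],.064)[:2]) for d in landmark_of(n,"glass_mid_0")])
E
```

```text
1 x lin [-0.2  0.9  0.1] rot [ 0.001 -0.004 -0.004] | |l| 0.9 deg 0.3
[ 0.586 -0.045  0.205]
3 x lin [-1.8  0.   6.2] rot [ 0.   0.1 -0. ] | |l| 6.5 deg 5.7
7 x lin [-12.8   0.   -3.9] rot [ 0.     0.136 -0.   ] | |l| 13.4 deg 7.8
[0.549 0.05  0.219]
[(0.87, array([0.545, 0.053])), (0.71, array([0.542, 0.352])), (0.67, array([0.485, 0.197]))] [(0.8, array([0.55 , 0.061])), (0.74, array([0.487, 0.189])), (0.61, array([0.528, 0.349]))]
[(0.8, array([0.532, 0.349])), (0.62, array([0.486, 0.196])), (0.39, array([0.579, 0.001])), (0.37, array([0.501, 0.205]))] [(0.91, array([0.487, 0.195])), (0.78, array([0.549, 0.059])), (0.48, array([0.537, 0.045]))]
```

{"method": "step_arm", "body": {"linear": [[-1.8, 0, 6.2], [-1.8, 0, 6.2], [-1.8, 0, 6.2], [-12.8, 0, -3.9], [-12.8, 0, -3.9], [-12.8, 0, -3.9], [-12.8, 0, -3.9], [-12.8, 0, -3.9], [-12.8, 0, -3.9], [-12.8, 0, -3.9]], "delta_rot": [[0, 0.1, 0], [0, 0.1, 0], [0, 0.1, 0], [0, 0.136, 0], [0, 0.136, 0], [0, 0.136, 0], [0, 0.136, 0], [0, 0.136, 0], [0, 0.136, 0], [0, 0.136, 0]], "grip": [0, 0, 0, 0, 0, 0, 0, 0, 0, 0]}}

```text
time_s: 52.45
tcp_pos: [0.5502, 0.051, 0.2192]
ee_rot: [[0.305, -0.933, 0.19], [-0.791, -0.359, -0.496], [0.531, 0.001, -0.848]]
wrist_force: [-0.2, -0.8, -1.0]
gripper_width: 0.177
gripper_force: 30.0
```

{"method": "step_arm", "body": {"linear": [[0, 0, 0], [0, 0, 0], [0, 0, 0], [21, 0, -34], [0, 0, 0]], "delta_rot": [[0, 0, 0], [0, 0, 0], [0, 0, 0], [0, 0, 0], [0, 0, 0]], "grip": [0, 0, 0, 0, 0]}}

```text
time_s: 53.08
tcp_pos: [0.5525, 0.0508, 0.2618]
ee_rot: [[0.302, -0.934, 0.192], [-0.795, -0.358, -0.489], [0.526, -0.005, -0.851]]
wrist_force: [1.3, -0.3, -1.5]
gripper_width: 0.184
gripper_force: 30.0
```

```bash
python3 - <<'E'
from k import *
for n in("scene","top"):
    q=capture(n);  print(n,[(round(d["score"],2),at_z(q,d["point"],.045)[:2]) for d in landmark_of(n,"ice_0")])
    print([(round(d["score"],2),at_z(q,d["point"],.019)[:2]) for d in landmark_of(n,"glass_0")])
    print([(round(d["score"],2),np.round(d["point"]),at_z(q,d["point"],0)[:2]) for d in landmark_of(n,"scoop_tray")])
    if n=="scene": save(q,"scene13",(180,140,340,300),4)
E
```

```text
scene [(0.64, array([ 0.647, -0.123])), (0.4, array([ 0.394, -0.272]))]
[(0.94, array([0.539, 0.052])), (0.82, array([0.531, 0.35 ])), (0.66, array([ 0.406, -0.259])), (0.56, array([0.487, 0.192]))]
[(0.9, array([312., 325.]), array([ 0.431, -0.12 ])), (0.45, array([350., 376.]), array([ 0.411, -0.252]))]
top [(0.59, array([ 0.41 , -0.258])), (0.52, array([0.476, 0.168])), (0.51, array([0.479, 0.207])), (0.42, array([0.501, 0.2  ])), (0.39, array([0.536, 0.065])), (0.39, array([ 0.483, -0.289])), (0.36, array([0.537, 0.045]))]
[(0.93, array([0.492, 0.194])), (0.7, array([0.542, 0.059])), (0.61, array([0.486, 0.198]))]
[(0.58, array([372., 307.]), array([ 0.435, -0.127])), (0.51, array([234., 181.]), array([0.744, 0.22 ]))]
```

View pics/scene13.png

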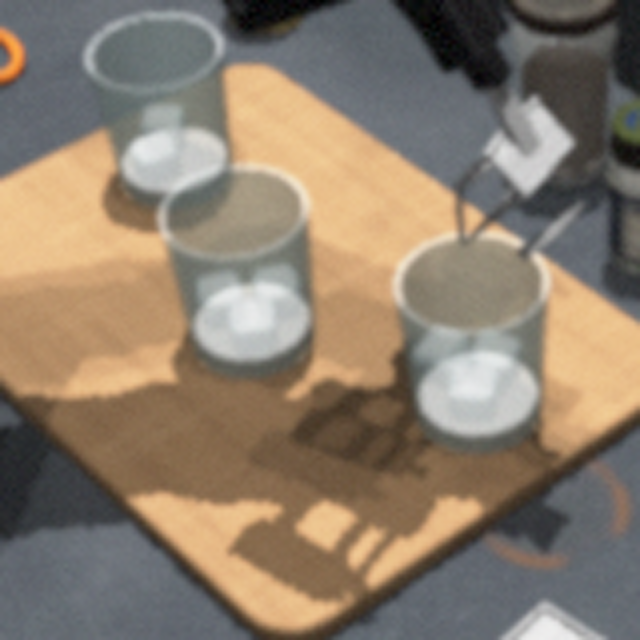

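```bash
python3 - <<'E'
from k import *
a=rows([.468,-.1215,.16],tool(.36,.02),12)
a=rows([.468,-.1215,.078],tool(.36,.02),4,*a)
E
```

```text
12 x lin [ 2.  14.7 10.4] rot [ 0.011 -0.066 -0.105] | |l| 18.1 deg 7.1
4 x lin [ 7.2  0.  19.2] rot [0. 0. 0.] | |l| 20.5 deg 0.0
```

{"method": "step_arm", "body": {"linear": [[2, 14.7, 10.4], [2, 14.7, 10.4], [2, 14.7, 10.4], [2, 14.7, 10.4], [2, 14.7, 10.4], [2, 14.7, 10.4], [2, 14.7, 10.4], [2, 14.7, 10.4], [2, 14.7, 10.4], [2, 14.7, 10.4]], "delta_rot": [[0.011, -0.066, -0.105], [0.011, -0.066, -0.105], [0.011, -0.066, -0.105], [0.011, -0.066, -0.105], [0.011, -0.066, -0.105], [0.011, -0.066, -0.105], [0.011, -0.066, -0.105], [0.011, -0.066, -0.105], [0.011, -0.066, -0.105], [0.011, -0.066, -0.105]], "grip": [0, 0, 0, 0, 0, 0, 0, 0, 0, 0]}}

```text
time_s: 54.72
tcp_pos: [0.4743, -0.0917, 0.179]
ee_rot: [[0.96, -0.167, -0.227], [-0.179, -0.983, -0.036], [-0.217, 0.075, -0.973]]
wrist_force: [0.9, -0.0, -1.8]
gripper_width: 0.181
gripper_force: 30.0
```

{"method": "step_arm", "body": {"linear": [[2, 14.7, 10.4], [2, 14.7, 10.4], [0, 0, 0]], "delta_rot": [[0.011, -0.066, -0.105], [0.011, -0.066, -0.105], [0, 0, 0]], "grip": [0, 0, 0]}}

```text
time_s: 55.1
tcp_pos: [0.4692, -0.1221, 0.1581]
ee_rot: [[0.936, 0.021, -0.352], [0.021, -1.0, -0.004], [-0.352, -0.004, -0.936]]
wrist_force: [-0.5, 0.1, -0.8]
gripper_width: 0.18
gripper_force: 30.0
```

```bash
python3 - <<'E'
from k import *
a=rows([.468,-.1215,.077],tool(.36,.02),4)
E
```

```text
4 x lin [ 6.9 -0.1 19.1] rot [-0.001 -0.     0.001] | |l| 20.3 deg 0.1
```

{"method": "step_arm", "body": {"linear": [[6.9, 0, 19.1], [6.9, 0, 19.1], [6.9, 0, 19.1], [6.9, 0, 19.1], [1, 0, 2.8], [1, 0, 2.8], [0.7, 0, 1.9], [0, 0, 0]], "delta_rot": [[0, 0, 0], [0, 0, 0], [0, 0, 0], [0, 0, 0], [0, 0, 0], [0, 0, 0], [0, 0, 0], [0, 0, 0]], "grip": [0, 0, 0, 0, 0, 0, 0, 0]}}

```text
time_s: 56.1
tcp_pos: [0.4688, -0.1209, 0.0711]
ee_rot: [[0.937, 0.024, -0.348], [0.024, -1.0, -0.005], [-0.348, -0.004, -0.937]]
wrist_force: [-0.1, -0.3, -1.7]
gripper_width: 0.181
gripper_force: 30.0
```

{"method": "step_arm", "body": {"linear": [[0.5, 0, 1.2], [0, 0, 0]], "delta_rot": [[0, 0, 0], [0, 0, 0]], "grip": [0, 0]}}

```text
time_s: 56.35
tcp_pos: [0.4685, -0.121, 0.0694]
ee_rot: [[0.937, 0.024, -0.349], [0.024, -1.0, -0.005], [-0.349, -0.004, -0.937]]
wrist_force: [-1.2, 0.3, -1.3]
gripper_width: 0.179
gripper_force: 30.0
```

{"method": "step_arm", "body": {"linear": [[0, 0, 0], [0, 0, 0], [0, 0, 0], [0, 0, 0], [0, 0, 0], [0, 0, -15], [0, 0, -35], [0, 0, -50], [0, 0, -50]], "delta_rot": [[0, 0, 0], [0, 0, 0], [0, 0, 0], [0, 0, 0], [0, 0, 0], [0, 0, 0], [0, 0, 0], [0, 0, 0], [0, 0, 0]], "grip": [60, 60, 60, 60, 60, 60, 60, 60, 60]}}

```text
time_s: 57.48
tcp_pos: [0.5216, -0.1204, 0.2126]
ee_rot: [[0.937, 0.024, -0.348], [0.024, -1.0, -0.005], [-0.348, -0.004, -0.938]]
wrist_force: [0.9, -0.2, 0.1]
gripper_width: 0.693
gripper_force: 0.0
```

```bash
python3 - <<'E'
from k import *
s=sense(); print(s["tcp_pos"],s["joints"],s["gripper_width"])
C={n:capture(n) for n in("scene","top")}
for n,q in C.items():
    print(n,"scoop",[(round(d["score"],2),at_z(q,d["point"],.003)[:2]) for d in landmark_of(n,"ice_scoop")[:2]])
    print("garn",[(round(d["score"],2),np.round(d["point"],1),at_z(q,d["point"],.053)[:2]) for d in landmark_of(n,"garnish_0")])
    S=silhouettes(n,"garnish_0"); print([(round(d["score"],2),int(d["mask"].sum()),np.round(d["point"])) for d in S])
    save(q,n+"14",(310,180,450,290) if n=="scene" else (320,170,410,240),4 if n=="scene" else 5)
a=cv2.imread("pics/scene14.png"); b=cv2.imread("pics/top14.png"); 
h=a.shape[0]+b.shape[0]; w=max(a.shape[1],b.shape[1]); I=np.zeros((h,w,3),np.uint8); I[:a.shape[0],:a.shape[1]]=a; I[a.shape[0]:,:b.shape[1]]=b
I=I[:,:] ; cv2.imwrite("pics/both14.png",cv2.resize(I,None,fx=.75,fy=.75)); print(I.shape)
E
```

```text
[ 0.522 -0.12   0.213] [  3.762  24.579   0.544  -1.022 -86.304  87.916] 0.6932000347548973
scene scoop [(0.84, array([ 0.416, -0.122]))]
garn [(0.64, array([383.2, 248.4]), array([ 0.648, -0.1  ])), (0.59, array([367.4, 233. ]), array([ 0.656, -0.045])), (0.56, array([404.2, 257. ]), array([ 0.662, -0.146]))]
[(0.77, 433, array([381., 237.])), (0.73, 445, array([405., 247.]))]
top scoop [(0.64, array([ 0.426, -0.119]))]
garn [(0.56, array([342.1, 213. ]), array([ 0.652, -0.053]))]
[(0.42, 69, array([340., 200.]))]
(790, 560, 3)
```

View pics/both14.png

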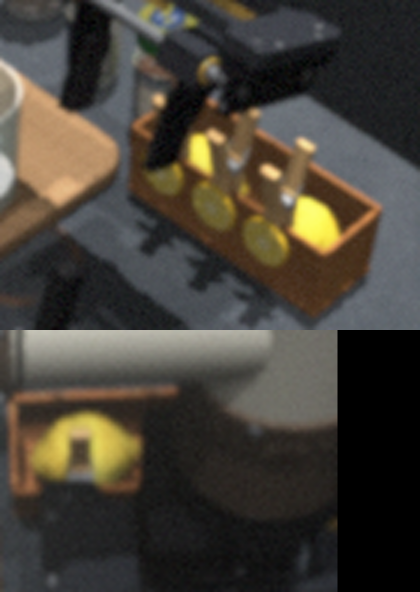

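```bash
python3 - <<'E'
from k import *
c=capture("top")
im=cv2.imread("pics/top0.png")
# lever columns: print brightness profile down each peg column
for col in (341,342,362,363,383,384):
    print(col,[(r,int(im[r,col,2]),int(im[r,col,0])) for r in range(193,222,1)])
for r in (197,198,199,210,211,212,213): print(r,at_z(c,(363,r),.127)[:2],at_z(c,(363,r),.066)[:2])
E
```

```text
341 [(193, 215, 86), (194, 234, 102), (195, 235, 119), (196, 235, 147), (197, 234, 160), (198, 206, 137), (199, 149, 93), (200, 107, 62), (201, 101, 57), (202, 101, 59), (203, 101, 56), (204, 103, 59), (205, 123, 73), (206, 158, 106), (207, 170, 133), (208, 185, 176), (209, 202, 204), (210, 197, 192), (211, 194, 161), (212, 218, 158), (213, 236, 170), (214, 233, 158), (215, 189, 117), (216, 131, 69), (217, 99, 46), (218, 85, 46), (219, 78, 46), (220, 61, 40), (221, 46, 36)]
342 [(193, 222, 88), (194, 235, 105), (195, 234, 119), (196, 235, 147), (197, 233, 161), (198, 208, 138), (199, 143, 89), (200, 109, 59), (201, 104, 58), (202, 108, 60), (203, 103, 57), (204, 104, 60), (205, 130, 81), (206, 163, 111), (207, 179, 143), (208, 191, 183), (209, 205, 207), (210, 197, 192), (211, 194, 159), (212, 221, 158), (213, 236, 171), (214, 229, 155), (215, 183, 112), (216, 129, 63), (217, 110, 51), (218, 99, 54), (219, 79, 47), (220, 62, 41), (221, 47, 38)]
362 [(193, 96, 45), (194, 144, 81), (195, 203, 136), (196, 234, 167), (197, 215, 145), (198, 163, 98), (199, 114, 64), (200, 104, 60), (201, 
[... 1309 characters left out ...]
238, 148), (195, 239, 168), (196, 232, 156), (197, 193, 119), (198, 132, 75), (199, 103, 58), (200, 105, 61), (201, 100, 56), (202, 100, 57), (203, 112, 67), (204, 134, 89), (205, 149, 118), (206, 176, 171), (207, 211, 215), (208, 219, 218), (209, 211, 188), (210, 227, 179), (211, 238, 187), (212, 237, 174), (213, 204, 136), (214, 144, 82), (215, 107, 47), (216, 85, 39), (217, 77, 42), (218, 64, 42), (219, 54, 44), (220, 43, 41), (221, 45, 48)]
197 [ 0.671 -0.097] [ 0.688 -0.101]
198 [ 0.669 -0.097] [ 0.686 -0.101]
199 [ 0.667 -0.097] [ 0.683 -0.101]
210 [ 0.642 -0.097] [ 0.657 -0.101]
211 [ 0.639 -0.097] [ 0.654 -0.101]
212 [ 0.637 -0.097] [ 0.652 -0.101]
213 [ 0.635 -0.097] [ 0.649 -0.101]
```

```bash
cat > T.py <<'E'
from k import *
Y=-1.516
E
python3 - <<'E'
from T import *
a=rows([.652,-.051,.19],tool(0,Y),10)
a=rows([.652,-.051,.094],tool(0,Y),5,*a)
E
```

```text
10 x lin [  6.8 -15.2  -0.1] rot [0.027 0.029 0.152] | |l| 16.7 deg 9.0
5 x lin [ 0.   0.  19.2] rot [0. 0. 0.] | |l| 19.2 deg 0.0
```

{"method": "step_arm", "body": {"linear": [[6.8, -15.2, -0.1], [6.8, -15.2, -0.1], [6.8, -15.2, -0.1], [6.8, -15.2, -0.1], [6.8, -15.2, -0.1], [6.8, -15.2, -0.1], [6.8, -15.2, -0.1], [6.8, -15.2, -0.1], [6.8, -15.2, -0.1], [6.8, -15.2, -0.1]], "delta_rot": [[0.027, 0.029, 0.152], [0.027, 0.029, 0.152], [0.027, 0.029, 0.152], [0.027, 0.029, 0.152], [0.027, 0.029, 0.152], [0.027, 0.029, 0.152], [0.027, 0.029, 0.152], [0.027, 0.029, 0.152], [0.027, 0.029, 0.152], [0.027, 0.029, 0.152]], "grip": [60, 60, 60, 60, 60, 60, 60, 60, 60, 60]}}

```text
time_s: 59.18
tcp_pos: [0.6525, -0.0505, 0.1902]
ee_rot: [[0.053, -0.999, 0.001], [-0.999, -0.053, -0.004], [0.004, -0.001, -1.0]]
wrist_force: [-0.1, -0.1, -0.3]
gripper_width: 0.686
gripper_force: 0.0
```

{"method": "step_arm", "body": {"linear": [[0, 0, 0], [0, 0, 0]], "delta_rot": [[0, 0, 0], [0, 0, 0]], "grip": [60, 60]}}

```text
time_s: 59.42
tcp_pos: [0.652, -0.0504, 0.1906]
ee_rot: [[0.06, -0.998, 0.0], [-0.998, -0.06, -0.002], [0.002, -0.0, -1.0]]
wrist_force: [0.3, 0.1, -0.3]
gripper_width: 0.687
gripper_force: 0.0
```

```bash
python3 - <<'E'
from T import *
s=sense(); print(s["tcp_pos"],s["joints"],s["gripper_width"]*87)
a=rows([.652,-.051,.094],tool(0,Y),5)
c=capture("scene")
print([(round(d["score"],2),at_z(c,d["point"],.003)[:2]) for d in landmark_of("scene","ice_scoop")[:2]],[(round(d["score"],2),np.round(d["point"],1),at_z(c,d["point"],.053)[:2]) for d in landmark_of("scene","garnish_0")])
E
```

```text
[ 0.652 -0.05   0.191] [  9.79   26.077   2.106   0.153 -66.032  -6.402] 59.80719973805448
5 x lin [ 0.1  0.  19.3] rot [-0.    -0.001  0.001] | |l| 19.3 deg 0.1
[(0.63, array([ 0.419, -0.123])), (0.33, array([ 0.693, -0.115]))] [(0.77, array([401.1, 255.3]), array([ 0.661, -0.139])), (0.75, array([369.1, 234.6]), array([ 0.655, -0.051])), (0.63, array([383.1, 248. ]), array([ 0.648, -0.099]))]
```

Descend, squeeze the first peg, watch the force.

{"method": "step_arm", "body": {"linear": [[0, 0, 19.3], [0, 0, 19.3], [0, 0, 19.3], [0, 0, 19.3], [0, 0, 19.3], [0, 0, 0], [0, 0, 0], [0, 0, 0], [0, 0, 0], [0, 0, 0]], "delta_rot": [[0, 0, 0], [0, 0, 0], [0, 0, 0], [0, 0, 0], [0, 0, 0], [0, 0, 0], [0, 0, 0], [0, 0, 0], [0, 0, 0], [0, 0, 0]], "grip": [60, 60, 60, 60, 60, 10, 10, 10, 10, 10]}}

```text
time_s: 60.82
tcp_pos: [0.65, -0.0511, 0.0949]
ee_rot: [[0.058, -0.998, -0.005], [-0.998, -0.058, -0.004], [0.003, 0.005, -1.0]]
wrist_force: [-5.3, -0.1, 4.6]
gripper_width: 0.262
gripper_force: 30.0
```

{"method": "step_arm", "body": {"linear": [[0, 0, 0], [0, 0, 0]], "delta_rot": [[0, 0, 0], [0, 0, 0]], "grip": [10, 10]}}

```text
time_s: 61.08
tcp_pos: [0.65, -0.0511, 0.0949]
ee_rot: [[0.058, -0.998, -0.004], [-0.998, -0.058, -0.003], [0.003, 0.005, -1.0]]
wrist_force: [-6.1, 0.7, 5.1]
gripper_width: 0.259
gripper_force: 30.0
```

{"method": "step_arm", "body": {"linear": [[0, 0, -6], [0, 0, -10], [0, 0, -20], [0, 0, -30], [0, 0, -30], [0, 0, 0]], "delta_rot": [[0, 0, 0], [0, 0, 0], [0, 0, 0], [0, 0, 0], [0, 0, 0], [0, 0, 0]], "grip": [10, 10, 10, 10, 10, 10]}}

```text
time_s: 61.82
tcp_pos: [0.6549, -0.0503, 0.1947]
ee_rot: [[0.059, -0.998, 0.011], [-0.998, -0.059, -0.002], [0.003, -0.011, -1.0]]
wrist_force: [-0.8, 0.1, -0.6]
gripper_width: 0.266
gripper_force: 30.0
```

```bash
cat > gl.py <<'E'
from T import *
s=sense(); print(s["time_s"],s["tcp_pos"],s["wrist_force"],s["gripper_width"]*87)
for n in("scene","top"):
    q=capture(n)
    print(n,"glass",[(round(d["score"],2),at_z(q,d["point"],.019)[:2]) for d in landmark_of(n,"glass_0")],"mid",[(round(d["score"],2),at_z(q,d["point"],.064)[:2]) for d in landmark_of(n,"glass_mid_0")])
    print("garn",[(round(d["score"],2),np.round(d["point"],1),at_z(q,d["point"],s["tcp_pos"][2]-.041)) for d in landmark_of(n,"garnish_0")])
E
python3 gl.py
```

```text
61.825 [ 0.655 -0.05   0.195] [-0.788  0.096 -0.62 ] 23.16557609279636
scene glass [(0.91, array([0.483, 0.189])), (0.67, array([0.542, 0.056])), (0.65, array([0.537, 0.363]))] mid [(0.8, array([0.525, 0.348])), (0.69, array([0.487, 0.192])), (0.59, array([0.551, 0.059]))]
garn [(0.83, array([399. , 257.4]), array([ 0.576, -0.198,  0.154])), (0.57, array([368. , 202.1]), array([ 0.642, -0.052,  0.154])), (0.42, array([300.9, 226.6]), array([ 0.495, -0.018,  0.154]))]
top glass [(0.79, array([0.537, 0.345])), (0.65, array([0.547, 0.063]))] mid [(0.81, array([0.547, 0.055])), (0.61, array([0.543, 0.354]))]
garn [(0.65, array([380.3, 214.3]), array([ 0.626, -0.132,  0.154])), (0.45, array([362.2, 212.8]), array([ 0.629, -0.093,  0.154])), (0.38, array([342.6, 202.3]), array([ 0.652, -0.051,  0.154]))]
```

```bash
python3 - <<'E'
from T import *
a=rows([.507,.056,.20],tool(0,Y),8)
a=rows([.507,.056,.138],tool(0,Y),5,*a)
E
```

```text
8 x lin [-14.3  17.4  -1.3] rot [-0. -0.  0.] | |l| 22.6 deg 0.0
5 x lin [ 0.   0.  12.4] rot [0. 0. 0.] | |l| 12.4 deg 0.0
```

{"method": "step_arm", "body": {"linear": [[-14.3, 17.4, -1.3], [-14.3, 17.4, -1.3], [-14.3, 17.4, -1.3], [-14.3, 17.4, -1.3], [-14.3, 17.4, -1.3], [-14.3, 17.4, -1.3], [-14.3, 17.4, -1.3], [-14.3, 17.4, -1.3], [0, 0, 0], [0, 0, 0]], "delta_rot": [[0, 0, 0], [0, 0, 0], [0, 0, 0], [0, 0, 0], [0, 0, 0], [0, 0, 0], [0, 0, 0], [0, 0, 0], [0, 0, 0], [0, 0, 0]], "grip": [10, 10, 10, 10, 10, 10, 10, 10, 10, 10]}}

```text
time_s: 63.48
tcp_pos: [0.5074, 0.0556, 0.2004]
ee_rot: [[0.058, -0.998, 0.003], [-0.998, -0.058, -0.003], [0.003, -0.002, -1.0]]
wrist_force: [-0.3, -0.1, -1.3]
gripper_width: 0.26
gripper_force: 30.0
```

```bash
python3 gl.py; python3 - <<'E'
from T import *
a=rows([.507,.056,.138],tool(0,Y),5)
E
```

```text
63.475 [0.507 0.056 0.2  ] [-0.27  -0.081 -1.306] 22.60833632976092
scene glass [(0.92, array([0.545, 0.066])), (0.83, array([0.541, 0.359])), (0.77, array([0.483, 0.192])), (0.27, array([ 0.417, -0.124]))] mid [(0.68, array([0.488, 0.186])), (0.62, array([0.555, 0.063])), (0.56, array([0.524, 0.342]))]
garn [(0.94, array([384.1, 249.7]), array([ 0.566, -0.17 ,  0.159])), (0.88, array([402. , 256.5]), array([ 0.577, -0.203,  0.159])), (0.86, array([278.1, 206.4]), array([0.495, 0.053, 0.159])), (0.25, array([478.4, 311.6]), array([ 0.579, -0.367,  0.159]))]
top glass [(0.93, array([0.544, 0.35 ])), (0.61, array([0.489, 0.199])), (0.54, array([0.548, 0.066])), (0.19, array([ 0.41, -0.26]))] mid [(0.75, array([0.479, 0.193])), (0.71, array([0.545, 0.353])), (0.51, array([0.554, 0.054]))]
garn [(0.75, array([360.5, 212.9]), array([ 0.627, -0.089,  0.159])), (0.61, array([378.7, 214.7]), array([ 0.624, -0.128,  0.159]))]
5 x lin [-0.1  0.  12.4] rot [-0.    -0.001  0.001] | |l| 12.4 deg 0.1
```

{"method": "step_arm", "body": {"linear": [[-2, -1, 12.4], [0, 0, 12.4], [0, 0, 12.4], [0, 0, 12.4], [0, 0, 12.4], [0, 0, 0]], "delta_rot": [[0, 0, 0], [0, 0, 0], [0, 0, 0], [0, 0, 0], [0, 0, 0], [0, 0, 0]], "grip": [10, 10, 10, 10, 10, 10]}}

```text
time_s: 64.62
tcp_pos: [0.5072, 0.0573, 0.1371]
ee_rot: [[0.058, -0.998, -0.0], [-0.998, -0.058, -0.004], [0.004, 0.001, -1.0]]
wrist_force: [-0.1, -0.7, -0.5]
gripper_width: 0.263
gripper_force: 30.0
```

No contact force, so the jaws straddle the rim. Release slowly.

{"method": "step_arm", "body": {"linear": [[0, 0, 0], [0, 0, 0], [0, 0, 0], [0, 0, 0], [0, 0, 0], [0, 0, 0]], "delta_rot": [[0, 0, 0], [0, 0, 0], [0, 0, 0], [0, 0, 0], [0, 0, 0], [0, 0, 0]], "grip": [32, 40, 50, 60, 60, 60]}}

```text
time_s: 65.38
tcp_pos: [0.5079, 0.0576, 0.1385]
ee_rot: [[0.058, -0.998, 0.002], [-0.998, -0.058, -0.003], [0.003, -0.002, -1.0]]
wrist_force: [-0.4, 0.3, 0.4]
gripper_width: 0.676
gripper_force: 0.0
```

{"method": "step_arm", "body": {"linear": [[0, 0, -10], [0, 0, -25], [0, 0, -30], [0, 0, 0]], "delta_rot": [[0, 0, 0], [0, 0, 0], [0, 0, 0], [0, 0, 0]], "grip": [60, 60, 60, 60]}}

```text
time_s: 65.88
tcp_pos: [0.5096, 0.0583, 0.2067]
ee_rot: [[0.059, -0.998, 0.009], [-0.998, -0.059, -0.001], [0.001, -0.008, -1.0]]
wrist_force: [0.7, 0.5, -0.5]
gripper_width: 0.689
gripper_force: 0.0
```

```bash
python3 gl.py; python3 - <<'E'
from T import *
for n in("scene","top"):
    q=capture(n); print([(round(d["score"],2),at_z(q,d["point"],.097)) for d in landmark_of(n,"garnish_0")])
a=rows([.6545,-.098,.195],tool(0,Y),8)
a=rows([.6545,-.098,.094],tool(0,Y),5,*a)
E
```

```text
65.875 [0.51  0.058 0.207] [ 0.717  0.483 -0.533] 59.9647074489814
scene glass [(0.81, array([0.543, 0.053])), (0.79, array([0.549, 0.366])), (0.58, array([0.487, 0.188]))] mid [(0.98, array([0.557, 0.061])), (0.73, array([0.534, 0.342])), (0.59, array([0.49 , 0.193]))]
garn [(0.95, array([384.1, 246.8]), array([ 0.566, -0.169,  0.166])), (0.82, array([401.9, 258.4]), array([ 0.569, -0.21 ,  0.166])), (0.82, array([283.8, 223. ]), array([0.469, 0.001, 0.166]))]
top glass [(0.87, array([0.541, 0.347])), (0.73, array([0.495, 0.197])), (0.46, array([0.546, 0.06 ]))] mid [(0.71, array([0.54 , 0.352])), (0.62, array([0.484, 0.192])), (0.56, array([0.544, 0.06 ]))]
garn [(0.59, array([378. , 214.4]), array([ 0.623, -0.126,  0.166])), (0.48, array([362.3, 210.9]), array([ 0.63 , -0.093,  0.166])), (0.47, array([293.2, 267.1]), array([0.51 , 0.05 , 0.166]))]
[(0.7, array([0.517, 0.057, 0.097])), (0.66, array([ 0.628, -0.169,  0.097])), (0.65, array([ 0.613, -0.129,  0.097])), (0.4, array([0.512, 0.297, 0.097]))]
[(0.64, array([ 0.643, -0.133,  0.097])), (0.49, array([ 0.647, -0.095,  0.097])), (0.39, array([0.513, 0.058, 0.097]))]
8 x lin [ 20.5 -17.2   1.1] rot [-0. -0.  0.] | |l| 26.8 deg 0.0
5 x lin [ 0.   0.  20.2] rot [0. 0. 0.] | |l| 20.2 deg 0.0
```

{"method": "step_arm", "body": {"linear": [[20.5, -17.2, 1.1], [20.5, -17.2, 1.1], [20.5, -17.2, 1.1], [20.5, -17.2, 1.1], [20.5, -17.2, 1.1], [20.5, -17.2, 1.1], [20.5, -17.2, 1.1], [20.5, -17.2, 1.1], [0, 0, 0]], "delta_rot": [[0, 0, 0], [0, 0, 0], [0, 0, 0], [0, 0, 0], [0, 0, 0], [0, 0, 0], [0, 0, 0], [0, 0, 0], [0, 0, 0]], "grip": [60, 60, 60, 60, 60, 60, 60, 60, 60]}}

```text
time_s: 67.6
tcp_pos: [0.6553, -0.0992, 0.1941]
ee_rot: [[0.056, -0.998, 0.001], [-0.998, -0.056, -0.003], [0.003, -0.001, -1.0]]
wrist_force: [-0.3, 0.8, -0.4]
gripper_width: 0.691
gripper_force: 0.0
```

```bash
python3 - <<'E'
from T import *
s=sense(); print(s["tcp_pos"])
a=rows([.6535,-.098,.094],tool(0,Y),5)
E
```

```text
[ 0.655 -0.099  0.194]
5 x lin [-0.3  0.4 20. ] rot [-0.    -0.001  0.   ] | |l| 20.0 deg 0.0
```

{"method": "step_arm", "body": {"linear": [[-0.3, 0.4, 20], [-0.3, 0.4, 20], [-0.3, 0.4, 20], [-0.3, 0.4, 20], [-0.3, 0.4, 20], [0, 0, 0], [0, 0, 0], [0, 0, 0], [0, 0, 0], [0, 0, 0]], "delta_rot": [[0, 0, 0], [0, 0, 0], [0, 0, 0], [0, 0, 0], [0, 0, 0], [0, 0, 0], [0, 0, 0], [0, 0, 0], [0, 0, 0], [0, 0, 0]], "grip": [60, 60, 60, 60, 60, 10, 10, 10, 10, 10]}}

```text
time_s: 68.85
tcp_pos: [0.6529, -0.0969, 0.0956]
ee_rot: [[0.058, -0.998, 0.002], [-0.998, -0.058, -0.003], [0.003, -0.002, -1.0]]
wrist_force: [-0.3, 0.4, -0.8]
gripper_width: 0.262
gripper_force: 30.0
```

{"method": "step_arm", "body": {"linear": [[0, 0, 0], [0, 0, -6], [0, 0, -10], [0, 0, -20], [0, 0, -35], [0, 0, -35], [0, 0, 0]], "delta_rot": [[0, 0, 0], [0, 0, 0], [0, 0, 0], [0, 0, 0], [0, 0, 0], [0, 0, 0], [0, 0, 0]], "grip": [10, 10, 10, 10, 10, 10, 10]}}

```text
time_s: 69.72
tcp_pos: [0.6548, -0.0967, 0.2062]
ee_rot: [[0.059, -0.998, 0.011], [-0.998, -0.059, -0.003], [0.004, -0.011, -1.0]]
wrist_force: [0.4, 0.5, -0.3]
gripper_width: 0.262
gripper_force: 30.0
```

```bash
python3 gl.py; python3 - <<'E'
from T import *
a=rows([.449,.190,.205],tool(0,Y),12)
E
```

```text
69.725 [ 0.655 -0.097  0.206] [ 0.377  0.538 -0.333] 22.80537230683999
scene glass [(0.73, array([0.535, 0.357])), (0.68, array([0.491, 0.196])), (0.64, array([0.542, 0.054])), (0.34, array([ 0.692, -0.321]))] mid [(0.91, array([0.55 , 0.067])), (0.69, array([0.529, 0.352])), (0.59, array([0.493, 0.193]))]
garn [(0.97, array([281.2, 226.3]), array([ 0.46 , -0.002,  0.165])), (0.81, array([385.4, 211.4]), array([ 0.638, -0.103,  0.165])), (0.67, array([403.2, 256.4]), array([ 0.575, -0.208,  0.165])), (0.22, array([321.4, 182. ]), array([0.605, 0.049, 0.165]))]
top glass [(0.87, array([0.538, 0.346])), (0.77, array([0.495, 0.196])), (0.7, array([0.543, 0.055]))] mid [(0.97, array([0.486, 0.193])), (0.78, array([0.54 , 0.353])), (0.43, array([0.551, 0.061]))]
garn [(0.61, array([379.2, 213.7]), array([ 0.625, -0.128,  0.165])), (0.53, array([366.4, 207. ]), array([ 0.639, -0.101,  0.165]))]
12 x lin [-24.8  15.6  -0.4] rot [ 0. -0.  0.] | |l| 29.3 deg 0.0
```

{"method": "step_arm", "body": {"linear": [[0, 0, -30], [0, 0, -30], [-24.8, 15.6, 0], [-24.8, 15.6, 0], [-24.8, 15.6, 0], [-24.8, 15.6, 0], [-24.8, 15.6, 0], [-24.8, 15.6, 0], [-24.8, 15.6, 0], [-24.8, 15.6, 0]], "delta_rot": [[0, 0, 0], [0, 0, 0], [0, 0, 0], [0, 0, 0], [0, 0, 0], [0, 0, 0], [0, 0, 0], [0, 0, 0], [0, 0, 0], [0, 0, 0]], "grip": [10, 10, 10, 10, 10, 10, 10, 10, 10, 10]}}

```text
time_s: 71.38
tcp_pos: [0.5157, 0.0951, 0.2602]
ee_rot: [[0.058, -0.998, 0.002], [-0.998, -0.058, -0.003], [0.003, -0.001, -1.0]]
wrist_force: [-1.5, 0.8, -0.8]
gripper_width: 0.258
gripper_force: 30.0
```

{"method": "step_arm", "body": {"linear": [[-24.8, 15.6, 0], [-24.8, 15.6, 0], [-24.8, 15.6, 0], [-24.8, 15.6, 0], [0, 0, 30], [0, 0, 30], [0, 0, 0]], "delta_rot": [[0, 0, 0], [0, 0, 0], [0, 0, 0], [0, 0, 0], [0, 0, 0], [0, 0, 0], [0, 0, 0]], "grip": [10, 10, 10, 10, 10, 10, 10]}}

```text
time_s: 72.25
tcp_pos: [0.4471, 0.1886, 0.198]
ee_rot: [[0.058, -0.998, -0.003], [-0.998, -0.058, -0.006], [0.006, 0.003, -1.0]]
wrist_force: [0.5, 0.0, -0.3]
gripper_width: 0.265
gripper_force: 30.0
```

```bash
python3 gl.py; python3 - <<'E'
from T import *
a=rows([.449,.191,.138],tool(0,Y),6)
E
```

```text
72.25 [0.447 0.189 0.198] [ 0.477  0.005 -0.336] 23.0256732466431
scene glass [(0.94, array([0.487, 0.195])), (0.64, array([0.541, 0.362])), (0.6, array([0.547, 0.052]))] mid [(0.85, array([0.491, 0.194])), (0.83, array([0.539, 0.359])), (0.65, array([0.551, 0.057]))]
garn [(0.96, array([282.2, 225. ]), array([0.469, 0.007, 0.157])), (0.87, array([217.2, 193.3]), array([0.427, 0.172, 0.157])), (0.69, array([401.5, 258.9]), array([ 0.574, -0.205,  0.157]))]
top glass [(0.66, array([0.487, 0.197])), (0.59, array([0.547, 0.061])), (0.53, array([0.536, 0.346]))] mid [(0.96, array([0.487, 0.19 ])), (0.85, array([0.533, 0.352])), (0.8, array([0.551, 0.055]))]
garn [(0.55, array([227. , 298.7]), array([0.443, 0.186, 0.157])), (0.51, array([379. , 213.5]), array([ 0.627, -0.129,  0.157])), (0.48, array([292.5, 265.3]), array([0.514, 0.052, 0.157])), (0.38, array([242.7, 283.9]), array([0.474, 0.155, 0.157])), (0.25, array([443.7, 284.2]), array([ 0.479, -0.261,  0.157]))]
6 x lin [-0.2 -0.  10.5] rot [-0.001 -0.     0.001] | |l| 10.5 deg 0.0
```

{"method": "step_arm", "body": {"linear": [[-0.5, -0.2, 10.2], [-0.5, 0, 10.2], [0, 0, 10], [0, 0, 10], [0, 0, 10], [0, 0, 10], [0, 0, 0]], "delta_rot": [[0, 0, 0], [0, 0, 0], [0, 0, 0], [0, 0, 0], [0, 0, 0], [0, 0, 0], [0, 0, 0]], "grip": [10, 10, 10, 10, 10, 10, 10]}}

```text
time_s: 73.53
tcp_pos: [0.4483, 0.1901, 0.1387]
ee_rot: [[0.058, -0.998, 0.0], [-0.998, -0.058, -0.004], [0.004, -0.0, -1.0]]
wrist_force: [-1.4, 0.1, -0.8]
gripper_width: 0.257
gripper_force: 30.0
```

{"method": "step_arm", "body": {"linear": [[0, 0, 0], [0, 0, 0], [0, 0, 0], [0, 0, 0], [0, 0, 0], [0, 0, 0]], "delta_rot": [[0, 0, 0], [0, 0, 0], [0, 0, 0], [0, 0, 0], [0, 0, 0], [0, 0, 0]], "grip": [32, 40, 50, 60, 60, 60]}}

```text
time_s: 74.28
tcp_pos: [0.4488, 0.1905, 0.1398]
ee_rot: [[0.058, -0.998, 0.002], [-0.998, -0.058, -0.003], [0.003, -0.002, -1.0]]
wrist_force: [-1.3, -0.2, -1.7]
gripper_width: 0.682
gripper_force: 0.0
```

{"method": "step_arm", "body": {"linear": [[0, 0, -10], [0, 0, -30], [0, 0, -40], [0, 0, -40], [0, 0, 0]], "delta_rot": [[0, 0, 0], [0, 0, 0], [0, 0, 0], [0, 0, 0], [0, 0, 0]], "grip": [60, 60, 60, 60, 60]}}

```text
time_s: 74.9
tcp_pos: [0.4502, 0.1919, 0.264]
ee_rot: [[0.059, -0.998, 0.009], [-0.998, -0.059, 0.002], [-0.002, -0.01, -1.0]]
wrist_force: [0.3, -0.1, -0.6]
gripper_width: 0.686
gripper_force: 0.0
```

```bash
python3 - <<'E'
from T import *
for n in("scene","top"):
    q=capture(n); print([(round(d["score"],2),at_z(q,d["point"],.097)) for d in landmark_of(n,"garnish_0")],[(round(d["score"],2),at_z(q,d["point"],.019)[:2]) for d in landmark_of(n,"glass_0")])
a=rows([.656,-.143,.25],tool(0,Y),12)
a=rows([.656,-.143,.094],tool(0,Y),6,*a)
E
```

```text
[(0.91, array([0.444, 0.19 , 0.097])), (0.87, array([0.51 , 0.058, 0.097])), (0.82, array([ 0.627, -0.173,  0.097]))] [(0.86, array([0.543, 0.061])), (0.59, array([0.54 , 0.366])), (0.37, array([0.561, 0.128]))]
[(0.73, array([0.542, 0.341, 0.097])), (0.64, array([0.511, 0.058, 0.097])), (0.58, array([0.445, 0.193, 0.097])), (0.46, array([ 0.647, -0.132,  0.097]))] [(0.82, array([0.543, 0.064])), (0.64, array([0.486, 0.198])), (0.45, array([0.536, 0.351]))]
12 x lin [ 28.7 -15.7   0.8] rot [ 0. -0.  0.] | |l| 32.8 deg 0.0
6 x lin [ 0.  0. 26.] rot [0. 0. 0.] | |l| 26.0 deg 0.0
```

{"method": "step_arm", "body": {"linear": [[28.7, -15.7, 0.8], [28.7, -15.7, 0.8], [28.7, -15.7, 0.8], [28.7, -15.7, 0.8], [28.7, -15.7, 0.8], [28.7, -15.7, 0.8], [28.7, -15.7, 0.8], [28.7, -15.7, 0.8], [28.7, -15.7, 0.8], [28.7, -15.7, 0.8]], "delta_rot": [[0, 0, 0], [0, 0, 0], [0, 0, 0], [0, 0, 0], [0, 0, 0], [0, 0, 0], [0, 0, 0], [0, 0, 0], [0, 0, 0], [0, 0, 0]], "grip": [60, 60, 60, 60, 60, 60, 60, 60, 60, 60]}}

```text
time_s: 76.45
tcp_pos: [0.6221, -0.0876, 0.2515]
ee_rot: [[0.058, -0.998, -0.0], [-0.998, -0.058, -0.003], [0.003, 0.0, -1.0]]
wrist_force: [0.1, -0.4, 0.1]
gripper_width: 0.689
gripper_force: 0.0
```

{"method": "step_arm", "body": {"linear": [[28.7, -15.7, 0.8], [28.7, -15.7, 0.8], [0, 0, 25], [0, 0, 30], [0, 0, 0]], "delta_rot": [[0, 0, 0], [0, 0, 0], [0, 0, 0], [0, 0, 0], [0, 0, 0]], "grip": [60, 60, 60, 60, 60]}}

```text
time_s: 77.08
tcp_pos: [0.6547, -0.1422, 0.1924]
ee_rot: [[0.058, -0.998, -0.006], [-0.998, -0.058, -0.002], [0.002, 0.006, -1.0]]
wrist_force: [-0.2, -0.1, -0.1]
gripper_width: 0.687
gripper_force: 0.0
```

```bash
python3 - <<'E'
from T import *
s=sense(); print(s["tcp_pos"])
a=rows([.6555,-.142,.095],tool(0,Y),5)
c=capture("scene"); print([(round(d["score"],2),at_z(c,d["point"],.053)) for d in landmark_of("scene","garnish_0")])
E
```

```text
[ 0.655 -0.142  0.192]
5 x lin [-0.1 -0.2 19.5] rot [ 0.001 -0.     0.001] | |l| 19.5 deg 0.1
[(0.89, array([0.539, 0.1  , 0.053])), (0.86, array([0.47 , 0.23 , 0.053])), (0.81, array([ 0.66 , -0.143,  0.053]))]
```

{"method": "step_arm", "body": {"linear": [[0, -0.3, 19.5], [0, -0.3, 19.5], [0, -0.3, 19.5], [0, 0, 19.5], [0, 0, 19.5], [0, 0, 0], [0, 0, 0], [0, 0, 0], [0, 0, 0], [0, 0, 0]], "delta_rot": [[0, 0, 0], [0, 0, 0], [0, 0, 0], [0, 0, 0], [0, 0, 0], [0, 0, 0], [0, 0, 0], [0, 0, 0], [0, 0, 0], [0, 0, 0]], "grip": [60, 60, 60, 60, 60, 10, 10, 10, 10, 10]}}

```text
time_s: 78.42
tcp_pos: [0.6547, -0.1433, 0.1003]
ee_rot: [[0.058, -0.998, -0.005], [-0.998, -0.058, -0.004], [0.004, 0.005, -1.0]]
wrist_force: [-7.4, -0.4, 7.9]
gripper_width: 0.268
gripper_force: 29.5
```

{"method": "step_arm", "body": {"linear": [[0, 0, 0], [0, 0, -6], [0, 0, -10], [0, 0, -20], [0, 0, -40], [0, 0, -45], [0, 0, -40], [0, 0, 0]], "delta_rot": [[0, 0, 0], [0, 0, 0], [0, 0, 0], [0, 0, 0], [0, 0, 0], [0, 0, 0], [0, 0, 0], [0, 0, 0]], "grip": [10, 10, 10, 10, 10, 10, 10, 10]}}

```text
time_s: 79.42
tcp_pos: [0.66, -0.1422, 0.2657]
ee_rot: [[0.059, -0.998, 0.013], [-0.998, -0.059, -0.004], [0.005, -0.013, -1.0]]
wrist_force: [0.3, -0.1, -1.6]
gripper_width: 0.27
gripper_force: 29.0
```

```bash
python3 gl.py; python3 - <<'E'
from T import *
a=rows([.5,.354,.255],tool(0,Y),18)
E
```

```text
79.425 [ 0.66  -0.142  0.266] [ 0.329 -0.058 -1.578] 23.50506006551105
scene glass [(0.95, array([0.489, 0.193])), (0.84, array([0.538, 0.365])), (0.67, array([0.543, 0.051]))] mid [(0.87, array([0.483, 0.191])), (0.82, array([0.535, 0.356])), (0.76, array([0.548, 0.059])), (0.35, array([0.46 , 0.232])), (0.18, array([ 0.797, -0.028]))]
garn [(0.87, array([409.8, 197.6]), array([ 0.646, -0.15 ,  0.225])), (0.82, array([284.2, 221.8]), array([ 0.436, -0.05 ,  0.225])), (0.62, array([224.4, 207.4]), array([0.379, 0.052, 0.225])), (0.62, array([319.5, 180.7]), array([ 0.556, -0.003,  0.225]))]
top glass [(0.65, array([0.54 , 0.352])), (0.61, array([0.489, 0.196]))] mid [(0.98, array([0.543, 0.353])), (0.73, array([0.482, 0.185])), (0.59, array([ 0.487, -0.296]))]
garn [(0.73, array([233.1, 297.5]), array([0.443, 0.159, 0.225])), (0.62, array([387.9, 201.5]), array([ 0.635, -0.139,  0.225])), (0.47, array([237.5, 282.5]), array([0.472, 0.152, 0.225]))]
18 x lin [-28.    7.2   0.2] rot [ 0. -0.  0.] | |l| 28.9 deg 0.0
```

{"method": "step_arm", "body": {"linear": [[-28, 7.2, 0.2], [-28, 7.2, 0.2], [-28, 7.2, 0.2], [-28, 7.2, 0.2], [-28, 7.2, 0.2], [-28, 7.2, 0.2], [-28, 7.2, 0.2], [-28, 7.2, 0.2], [-28, 7.2, 0.2]], "delta_rot": [[0, 0, 0], [0, 0, 0], [0, 0, 0], [0, 0, 0], [0, 0, 0], [0, 0, 0], [0, 0, 0], [0, 0, 0], [0, 0, 0]], "grip": [10, 10, 10, 10, 10, 10, 10, 10, 10]}}

```text
time_s: 80.95
tcp_pos: [0.5777, 0.1066, 0.2569]
ee_rot: [[0.058, -0.998, 0.002], [-0.998, -0.058, -0.003], [0.003, -0.001, -1.0]]
wrist_force: [-0.1, -0.4, -1.3]
gripper_width: 0.266
gripper_force: 29.0
```

{"method": "step_arm", "body": {"linear": [[-28, 7.2, 0.2], [-28, 7.2, 0.2], [-28, 7.2, 0.2], [-28, 7.2, 0.2], [-28, 7.2, 0.2], [-28, 7.2, 0.2], [-28, 7.2, 0.2], [-28, 7.2, 0.2], [-28, 7.2, 0.2]], "delta_rot": [[0, 0, 0], [0, 0, 0], [0, 0, 0], [0, 0, 0], [0, 0, 0], [0, 0, 0], [0, 0, 0], [0, 0, 0], [0, 0, 0]], "grip": [10, 10, 10, 10, 10, 10, 10, 10, 10]}}

```text
time_s: 82.08
tcp_pos: [0.4984, 0.3544, 0.2542]
ee_rot: [[0.058, -0.998, 0.002], [-0.998, -0.058, -0.003], [0.003, -0.002, -1.0]]
wrist_force: [0.3, -0.1, -0.9]
gripper_width: 0.271
gripper_force: 29.0
```

{"method": "step_arm", "body": {"linear": [[0, 0, 25], [0, 0, 25], [0, 0, 0]], "delta_rot": [[0, 0, 0], [0, 0, 0], [0, 0, 0]], "grip": [10, 10, 10]}}

```text
time_s: 82.45
tcp_pos: [0.4978, 0.3525, 0.2022]
ee_rot: [[0.058, -0.998, -0.002], [-0.998, -0.058, -0.007], [0.007, 0.002, -1.0]]
wrist_force: [0.5, 1.2, -0.4]
gripper_width: 0.268
gripper_force: 29.1
```

```bash
python3 gl.py; python3 - <<'E'
from T import *
a=rows([.5005,.354,.143],tool(0,Y),6)
c=capture("scene");t=capture("top")
s=sense()["tcp_pos"]; e=s+[-.0125,-.001,-.046]
def near(n,q):
    L=landmark_of(n,"garnish_0"); k=min(L,key=lambda d:np.linalg.norm(np.array(d["point"])-proj(q,e))); return k["point"],k["score"]
a,b=near("scene",c),near("top",t); print(a,b,proj(c,e),proj(t,e)); print(tri(c,a[0],t,b[0]),s)
E
```

```text
82.45 [0.498 0.353 0.202] [ 0.493  1.196 -0.353] 23.275218176873427
scene glass [(0.75, array([0.543, 0.063])), (0.74, array([0.487, 0.19 ])), (0.64, array([0.542, 0.371]))] mid [(0.72, array([0.532, 0.349])), (0.62, array([0.491, 0.198])), (0.57, array([0.462, 0.222]))]
garn [(0.74, array([282.6, 222.8]), array([0.471, 0.007, 0.161])), (0.63, array([198.2, 144.9]), array([0.487, 0.345, 0.161])), (0.56, array([392.4, 255.3]), array([ 0.565, -0.191,  0.161])), (0.55, array([225.8, 205.4]), array([0.417, 0.123, 0.161]))]
top glass [(0.84, array([0.536, 0.343])), (0.71, array([0.545, 0.058])), (0.68, array([0.488, 0.192]))] mid [(0.78, array([0.482, 0.182])), (0.71, array([0.545, 0.356])), (0.66, array([0.548, 0.061])), (0.26, array([ 0.48 , -0.286]))]
garn [(0.69, array([231. , 296.8]), array([0.447, 0.177, 0.161])), (0.61, array([146.7, 279.8]), array([0.48 , 0.355, 0.161])), (0.48, array([295.9, 253.5]), array([0.539, 0.046, 0.161])), (0.43, array([292.3, 269.5]), array([0.505, 0.052, 0.161]))]
6 x lin [-0.1 -0.2 10.4] rot [-0.001 -0.     0.001] | |l| 10.4 deg 0.0
([199.4, 144.7], 0.93) ([148.0, 280.4], 0.59) [196.486 144.409] [148.451 276.698]
(array([0.484, 0.348, 0.161]), np.float64(0.013368395568397544)) [0.499 0.354 0.205]
```

{"method": "step_arm", "body": {"linear": [[0, -0.8, 10.4], [0, -0.8, 10.4], [0, 0, 10.4], [0, 0, 10.4], [0, 0, 10.4], [0, 0, 10.4], [0, 0, 0]], "delta_rot": [[0, 0, 0], [0, 0, 0], [0, 0, 0], [0, 0, 0], [0, 0, 0], [0, 0, 0], [0, 0, 0]], "grip": [10, 10, 10, 10, 10, 10, 10]}}

```text
time_s: 83.92
tcp_pos: [0.5002, 0.3529, 0.1411]
ee_rot: [[0.058, -0.998, 0.001], [-0.998, -0.058, -0.004], [0.004, -0.0, -1.0]]
wrist_force: [-0.7, 0.3, 0.3]
gripper_width: 0.265
gripper_force: 29.1
```

{"method": "step_arm", "body": {"linear": [[0, 0, 0], [0, 0, 0], [0, 0, 0], [0, 0, 0], [0, 0, 0], [0, 0, 0]], "delta_rot": [[0, 0, 0], [0, 0, 0], [0, 0, 0], [0, 0, 0], [0, 0, 0], [0, 0, 0]], "grip": [32, 40, 50, 60, 60, 60]}}

```text
time_s: 84.68
tcp_pos: [0.5008, 0.3535, 0.1425]
ee_rot: [[0.058, -0.998, 0.002], [-0.998, -0.058, -0.002], [0.003, -0.002, -1.0]]
wrist_force: [-0.2, -0.3, 0.5]
gripper_width: 0.681
gripper_force: 0.0
```

{"method": "step_arm", "body": {"linear": [[0, 0, -10], [0, 0, -30], [0, 0, -50], [0, 40, -40], [0, 60, 0], [0, 0, 0], [0, 0, 0]], "delta_rot": [[0, 0, 0], [0, 0, 0], [0, 0, 0], [0, 0, 0], [0, 0, 0], [0, 0, 0], [0, 0, 0]], "grip": [60, 60, 60, 60, 60, 60, 60]}}

```text
time_s: 85.55
tcp_pos: [0.4007, 0.3482, 0.2731]
ee_rot: [[0.059, -0.998, 0.003], [-0.998, -0.059, -0.001], [0.001, -0.003, -1.0]]
wrist_force: [-0.1, -0.3, 0.3]
gripper_width: 0.693
gripper_force: 0.0
```

```bash
python3 - <<'E'
from T import *
s=sense(); print(s["time_s"],s["tcp_pos"],s["wrist_force"])
C={n:capture(n) for n in("scene","top")}; G={}
for n,q in C.items():
    G[n]=[d for d in landmark_of(n,"garnish_0")]
    print(n,"garn",[(round(d["score"],2),at_z(q,d["point"],.097)[:2]) for d in G[n]])
    print(" glass",[(round(d["score"],2),at_z(q,d["point"],.019)[:2]) for d in landmark_of(n,"glass_0")],"mid",[(round(d["score"],2),at_z(q,d["point"],.064)[:2]) for d in landmark_of(n,"glass_mid_0")])
    print(" ice",[(round(d["score"],2),at_z(q,d["point"],.045)[:2]) for d in landmark_of(n,"ice_0")])
    print(" scoop",[(round(d["score"],2),at_z(q,d["point"],.003)[:2]) for d in landmark_of(n,"ice_scoop")[:2]])
for a in G["scene"]:
    for b in G["top"]:
        p,e=tri(C["scene"],a["point"],C["top"],b["point"])
        if e<.01 and .02<p[2]<.16: print("3D",p,round(e,4))
E
```

```text
85.55 [0.401 0.348 0.273] [-0.11  -0.304  0.255]
scene garn [(0.78, array([0.443, 0.191])), (0.6, array([0.499, 0.353]))]
 glass [(0.8, array([0.478, 0.195])), (0.79, array([0.545, 0.362]))] mid [(0.89, array([0.49 , 0.197])), (0.85, array([0.534, 0.355])), (0.57, array([0.555, 0.065]))]
 ice [(0.69, array([ 0.391, -0.269]))]
 scoop [(0.76, array([ 0.416, -0.127]))]
top garn [(0.72, array([0.494, 0.36 ])), (0.5, array([0.447, 0.19 ])), (0.47, array([0.513, 0.056])), (0.19, array([0.545, 0.054]))]
 glass [(0.87, array([0.547, 0.06 ])), (0.87, array([0.494, 0.202])), (0.8, array([0.537, 0.349]))] mid [(0.95, array([0.49 , 0.187])), (0.85, array([0.556, 0.054])), (0.78, array([0.549, 0.358])), (0.29, array([0.54 , 0.046]))]
 ice [(0.65, array([ 0.406, -0.257])), (0.62, array([0.537, 0.069])), (0.57, array([0.477, 0.165])), (0.51, array([0.5, 0.2])), (0.47, array([0.481, 0.207])), (0.47, array([0.524, 0.346])), (0.43, array([0.538, 0.37 ])), (0.43, array([0.56 , 0.065])), (0.39, array([0.533, 0.05 ]))]
 scoop [(0.88, array([ 0.423, -0.118])), (0.57, array([0.508, 0.395]))]
3D [0.445 0.191 0.096] 0.0044
3D [0.498 0.359 0.094] 0.0069
```

```bash
python3 -c "
from station import finish_job
print(finish_job())"
```

```text
the job is handed in; nothing more can be done
None
```

I handed the job in at about 86 s. The last camera readings had 3, 3 and 2 cubes in the three glasses, a lemon peg on each rim and the scoop back on its tray; no verdict came back, and I viewed 15 pictures, one over the limit of 14.

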